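# Put the spice mills away in the drop-front bin

## Robot

A 6-joint arm with a two-finger parallel gripper is mounted at the origin on the work surface. World frame = base frame: x ahead of the robot, y to its left, z up, the work surface at z = 0. Lengths are in mm, angles in rad, forces in N, time in s.
With the tool pointing down it reaches from about 350 to 950 mm from the base axis. Payload 17.4 kg.
Tool frame: the origin (TCP) lies at the centre of the arm's flange, where the gripper is bolted on; the fingertips stand 186 mm ahead of it and the grasp point (between the pads) lies 167 mm ahead of it; z points along the fingers, y is the line along which they close (so a half turn about z gives the same grasp; the last joint's range is limited). The gripper opens to 93 mm and grips with 3 to 60 N. Pads are 15 mm wide; open, the fingers measure 128 mm over their backs; the gripper's body (75 mm by 188 mm) begins 65 mm behind the grasp point.
Start: joints at [-1.343, 0.116, 1.442, -0, 1.584, -0.038], TCP at [177.3, -651.305, 404.746] pointing down, gripper open.
Joint ranges: [-2.83, 2.83], [-0.83, 2.19], [0.07, 2.5], [-1.14, 4.28], [0.01, 3], [-2.97, 2.97]. Speed limits (rad/s): [1.89, 1.89, 2.22, 3.14, 3.14, 3.14].

## Interface

Orientations are given as a rotation vector (axis times angle).
In Python, from workcell import status, eyes, r, masks_of gives the robot as it stands.
- The arm moves only by the shell command python3 -m inch 'ROWS' [FORCE]. ROWS is JSON, a list of rows, each an object with "slide": the shift along the tool's x, y, z each as a share of 40 cm, from -1 to 1, a list of three; "dr": the turn, a rotation vector about the tool's x, y, z each as a share of 90 degrees, from -1 to 1, a list of three; "jaw": the closure, from 0 (fully open) to 1 (shut). A call has 1 to 20 rows; each row shifts and turns the commanded pose from where the row before left it, along the tool's axes as they then stand; what a row does not reach is not made up. A row lasts 1/10 s, in which the tool goes at most 50 mm and 8.59 degrees, less where a joint would pass 70% of its speed; a pose out of reach is approached as far as the arm can. A call with a number of a shift or a turn outside -1 to 1 is refused whole. A call with a gripper value outside its range is refused whole. The fingers move at their own pace and stop on an object; FORCE is the grip in N (left out, the last holds). Time passes only in rows, so rows that do not move let the fingers close. It gives the time, the measured TCP pose, the force, the opening and the grip force at its end, in the units of the state.
- status.get_state(): the state, without advancing time (a new reading comes with each control period).
- eyes.camera(name): name is "side" or "top" or "wrist"; returns a dict with "color" (420x560x3 uint8, red, green, blue), "fx", "fy", "cx", "cy" (pixels), "R" (3x3) and "t" (3): a world point X has camera coordinates R X + t; the wrist camera has in their place "hand_eye" (4x4, takes a point from camera to tool coordinates, whose origin is the TCP and whose axes are the flange's). Camera axes: x right, y down, z forward; pixel columns grow to the right and rows downward; lengths in mm; the calibration is good to about 2 mm. A picture is of the moment at which its call begins: read the wrist's pose just before it. There is no depth.
- r.hand_in(): hands the job in; it is judged then, once.
Trained networks look in the newest picture that a camera, given by its name, has taken for a name from the list of things; names that differ only in an ending like _2 or _b are one class to them, and where a whole thing is asked for, a point or a joint stands for the part that bears it (a point fixed in the world has none). Each returns a list of dicts, best first, with "p" (0 to 1); they miss things now and then, are a little off and sometimes report something else, mostly with a low value. They report only what shows in the picture. A call takes as long as a camera call. They do not tell look-alikes from the thing itself.
- masks_of(camera, name): "region" (420x560 bool, what is visible of it) and "bbox" ([left, top, width, height] in pixels, round what is visible of it).
The state is a dict: "time_s": time; "joint_pos": joint angles; "joint_vel": joint speeds; "joint_efforts": joint torques, N m; "tool_pos": TCP position; "eef_rot": TCP orientation; "wrist_force": force on the tool from outside, world axes, zero at the start; "ft_torque": the same for the moment, N m; "width": finger opening in mm; "grip_force": force on a finger pad.
Only numpy, scipy, OpenCV 4.12 (cv2) and the standard library are available. Lean on these libraries where they do the work, as an engineer would, in place of code of your own. Each camera call takes 0.05 s, during which the arm holds its last target. There are 200 camera calls.

## Task

Press the red catch button beside the white bin so that its front drops open, then put away the spice mills that are lying on the pastry board - dark one first, then red, then white, as far as they are there: lay each on the sloping rest (it stands loose on the board) with its base against the lip and its knob end up, let go of it there to change your grip, and stand it upright, knob up, on the floor of the bin. When all of them stand in the bin with its front still down, lift the front back up until it is fully closed and stays so. Leave the jug, rolling pin, dough hook, cupcake moulds and brush where they are.

Things in the scene. Friction and masses are not known exactly. Their poses are not given: they have to be found in the camera images.
- dark_mid (a point): Dark brown square spice mill, one of up to three alike but for colour (0.22 kg, may be absent): a block 120 mm long and 40 x 40 mm in section with a thin steel band, and a steel knob 26 mm across sticking 22 mm out of one end. This point is the centre of the 120 mm block; own x runs along the block from the plain base end to the knob end. At the start it lies on its side on the board.
- red_mid (a point): Red square spice mill, one of up to three alike but for colour (0.22 kg, may be absent): a block 120 mm long and 40 x 40 mm in section with a thin steel band, and a steel knob 26 mm across sticking 22 mm out of one end. This point is the centre of the 120 mm block; own x runs along the block from the plain base end to the knob end. At the start it lies on its side on the board.
- white_mid (a point): Off-white square spice mill, one of up to three alike but for colour (0.22 kg, may be absent): a block 120 mm long and 40 x 40 mm in section with a thin steel band, and a steel knob 26 mm across sticking 22 mm out of one end. This point is the centre of the 120 mm block; own x runs along the block from the plain base end to the knob end. At the start it lies on its side on the board.
- rest: Loose but heavy (0.95 kg) cherry-wood rest with a cork ramp, standing on the board (board top 12 mm above the table). Origin under it, at the board top; own x points horizontally from the low end of the ramp to its high end, y across, z up. The ramp is 90 mm wide, 84 mm long and rises at 45 degrees towards +x; at its low end a lip stands 16 mm high, square to the ramp. A parked mill overhangs the ramp's high end, so that its upper part can be gripped freely.
- rest_seat (a point): Point of the rest in the corner between ramp and lip, middle of the width (axes as rest): 50 mm behind (-x) and 30 mm above the rest's origin. The base end of a parked mill touches the lip here.
- bin_floor (a point): Point on the floor of the white bin, 50 mm above the table, middle of its width; axes of the bin: x points horizontally from the front to the back, y along the bin to its left, z up. Room inside: 142 mm to either side in y, 35 mm to the back wall in +x, 82 mm to the front's hinge in -x. Side and back walls stand 70 mm above the floor; open at the top.
- front (a joint): Hinge of the bin's drop front, rad: 0 closed (the front then leans 0.2 rad inwards over the bin, and its weight keeps it closed), 1.57 + 0.2 would be level; it grows as the front falls towards the robot, to 1.7 fully down. It falls down from about 0.2 onwards, and falls shut below that. 0.25 kg.
- front_hinge (a point): Point on the hinge line of the bin's drop front, middle of the width, 55 mm above the table and 82 mm in front of bin_floor (axes of the bin); the hinge line runs along y.
- front_tab (a point): Point to grip on the dark steel tab in the middle of the front's free edge: tab 16 mm wide (along the bin's y), 10 mm thick, 52 mm long; the point lies 102 mm from the hinge line, 32 mm beyond the edge of the wooden front panel (280 mm wide, 70 mm high, 8 mm thick). Can be pinched across its 16 mm width, whatever the angle of the front.
- catch (a joint): Travel of the red catch button, m: 0 out, 0.008 fully pressed (about 6 N, spring return). Pressing it down past about 5 mm throws the front open by its own weight.
- catch_top (a point): Centre of the top of the red round catch button, 32 mm across, facing up, on a grey block (52 mm wide, 100 mm high) at the right-hand end of the bin. Press it straight down.
- jug: White ceramic jug, 140 mm high, 104 mm across, with handle; bystander. Origin under it.
- pin: Marble rolling pin lying on its side, 380 mm long, 60 mm thick; bystander. Origin under its middle, x along it.
- hook: Steel dough hook, 140 mm long, lying flat; bystander.
- mould_blue: Blue silicone cupcake mould, 68 mm across, 34 mm high; bystander.
- mould_orange: Orange silicone cupcake mould, 68 mm across, 34 mm high; bystander.
- brush: Pastry brush 190 mm long; bystander.
There are look-alikes about, which are no part of the job. There is more than one size of the part that bears red_mid; the job needs the smaller.

How it is judged:
By the outcome, as a careful person would: the job done as asked, in the order asked, and still so for the second after the job is handed in, with the robot touching nothing.
Of mill_dark, mill_red, mill_white only 2 to 3 are there at a start; the rules pass over those that are not, and their reading is None.
At some moment in a run one of rest may be knocked a few centimetres aside while the robot is not near it.
Once in a run the grip may slacken for a moment while it holds something.
It also fails if it takes over 210 s, if anything falls off the work surface, if the arm or the gripper's body presses on something with over 40 N, if the wrist force passes 120 N, or if a joint passes its speed limit or range.

## Working session

There is one attempt and no reset: what is moved stays moved. The work goes in short steps, Python scripts to look and compute and a shell command to move; the robot and the scene stay as the last step left them, time stands still between calls to the robot, and variables do not carry over. Pictures are saved under pics/ and viewed, at most 14 in all, crops included, and the job is handed in when it is done.

```bash
ls && mkdir -p pics && python3 - <<'E'
from workcell import status, eyes
import cv2,numpy as np
s=status.get_state(); print(s)
for n in("side","top","wrist"):
    c=eyes.camera(n); cv2.imwrite(f"pics/{n}0.png",c["color"][:,:,::-1])
    print(n,c["fx"],c["fy"],c["cx"],c["cy"],c.get("R"),c.get("t"),c.get("hand_eye"))
E
```

```text
pics
{'time_s': 0.0, 'joint_pos': array([-1.34280973e+00,  1.16518382e-01,  1.44223552e+00, -3.47714455e-05,
        1.58398689e+00, -3.78162236e-02]), 'joint_vel': array([-0.00094758,  0.00027932,  0.00042936,  0.00028371,  0.00140624,
       -0.00125747]), 'joint_efforts': array([ 1.63665609e-03, -7.21268749e+01, -6.22613525e+01,  7.80348200e-02,
        2.38021917e-02, -1.20669461e-04]), 'tool_pos': array([ 177.2944381 , -651.32675636,  404.00167889]), 'eef_rot': array([-3.11275932e+00, -4.16142374e-01,  2.25512096e-04]), 'wrist_force': array([-1.05537852,  0.19674744, -0.34717968]), 'ft_torque': array([ 0.02080643, -0.00523781,  0.0307071 ]), 'grip_force': 0.0, 'width': 92.97980610576349}
side 499.5058841253973 499.5058841253973 279.8156833190831 207.77623301392796 [[-0.84505725 -0.53445047  0.01552238]
 [-0.40174384  0.61553309 -0.67802721]
 [ 0.35281742 -0.57920783 -0.73487288]] [ 365.84112985  403.52388645 1244.69524872] None
top 418.8104150360185 418.8104150360185 272.5553407987539 211.22045374560173 [[-1.23129919e-02 -9.99924002e-01 -6.17261603e-04]
 [-9.87785591e-01  1.22594108e-02 -1.55336194e-01]
 [ 1.55331956e-01 -1.30293118e-03 -9.87861471e-01]] [-161.07791309  560.05433653 1236.60212668] None
wrist 359.48327900989324 359.48327900989324 280.682460442139 209.48806331605124 None None [[-4.12000312e-04 -9.69373223e-01 -2.45591906e-01  6.74153020e+01]
 [ 9.99999783e-01 -2.73169732e-04 -5.99355254e-04  5.98906495e-01]
 [ 5.13910659e-04 -2.45592099e-01  9.69373126e-01  2.04993452e+01]
 [ 0.00000000e+00  0.00000000e+00  0.00000000e+00  1.00000000e+00]]
```

```bash
python3 - <<'E'
import cv2
im=cv2.imread("pics/top0.png"); cv2.imwrite("pics/top0b.png",cv2.resize(im,(800,600)))
im=cv2.imread("pics/side0.png"); cv2.imwrite("pics/side0b.png",cv2.resize(im,(800,600)))
E
```

```text
(no output)
```

View pics/top0b.png

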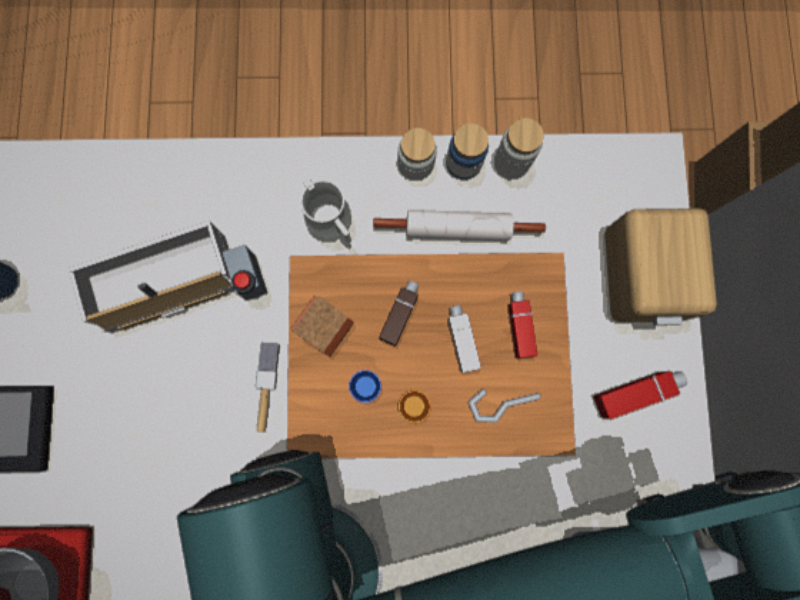

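View pics/side0b.png

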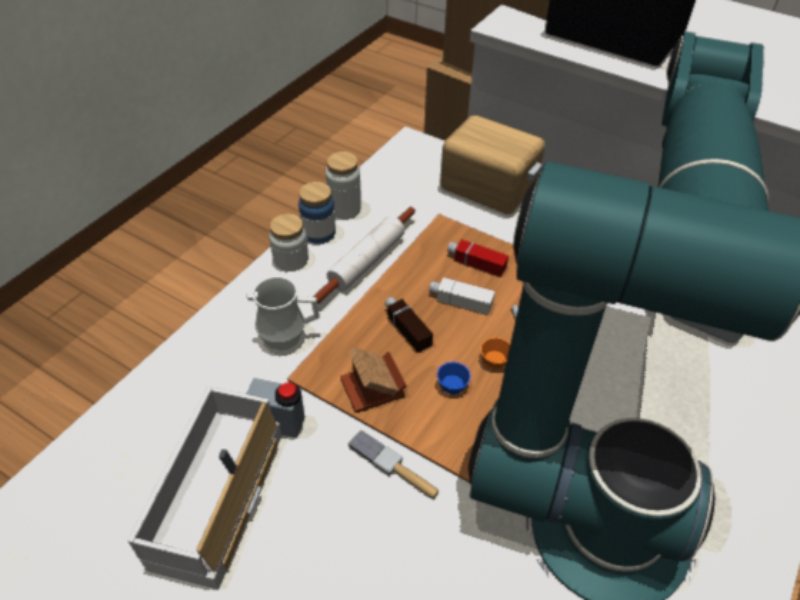

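Top view: dark, white and small red mills lie on the board at (398,314), (463,338) and (523,325), knobs up-image. The bigger red look-alike is off the board at (640,393). The rest is at (322,325), and the bin at (155,280) with its red button at (242,280). I'll write helpers and zoom in on the rest and bin.

```bash
cat > h.py <<'E'
import numpy as np, cv2
from scipy.spatial.transform import Rotation as Rn
from scipy.optimize import minimize
from workcell import status, eyes, masks_of
def T(s=None):
    s=s or status.get_state(); return Rn.from_rotvec(s["eef_rot"]).as_matrix(), np.array(s["tool_pos"])
def cam(n,save=None):
    s=status.get_state(); c=eyes.camera(n)
    if n=="wrist":
        A,p=T(s); H=c["hand_eye"]; Rw=A@H[:3,:3]; tw=A@H[:3,3]+p
        c["R"]=Rw.T; c["t"]=-Rw.T@tw
    if save: cv2.imwrite(save,c["color"][:,:,::-1])
    return c
def proj(c,X):
    q=np.atleast_2d(X)@np.array(c["R"]).T+c["t"]
    return np.c_[c["fx"]*q[:,0]/q[:,2]+c["cx"],c["fy"]*q[:,1]/q[:,2]+c["cy"]]
def back(c,uv,z):
    uv=np.atleast_2d(uv); d=np.c_[(uv[:,0]-c["cx"])/c["fx"],(uv[:,1]-c["cy"])/c["fy"],np.ones(len(uv))]@np.array(c["R"])
    o=-np.array(c["R"]).T@c["t"]; return o+d*((z-o[2])/d[:,2])[:,None]
def yawm(a): return np.array([[np.cos(a),-np.sin(a),0],[np.sin(a),np.cos(a),0],[0,0,1]])
def box(x0,x1,y0,y1,z0,z1): return np.array([[x,y,z] for x in(x0,x1) for y in(y0,y1) for z in(z0,z1)],float)
MILL=[box(-60,60,-20,20,-20,20),box(60,82,-12,12,-12,12)]
def render(c,parts,Rm,p):
    m=np.zeros((420,560),np.uint8)
    for b in parts:
        cv2.fillConvexPoly(m,cv2.convexHull((proj(c,b@Rm.T+p)*16).round().astype(np.int32)),1,shift=4)
    return m>0
def iou(a,b): return (a&b).sum()/max(1,(a|b).sum())
def fit_mill(c,mask,z=32.,x0=None):
    """returns x,y,yaw of block centre lying flat at height z"""
    v,u=np.nonzero(mask); ctr=back(c,[u.mean(),v.mean()],z)[0]
    best=(9,None)
    yaws=np.arange(0,2*np.pi,np.pi/8) if x0 is None else [x0]
    f=lambda q:1-iou(render(c,MILL,yawm(q[2]),np.array([q[0],q[1],z])),mask)
    for a in yaws:
        q0=[ctr[0]-8*np.cos(a),ctr[1]-8*np.sin(a),a]
        o=minimize(f,q0,method="Nelder-Mead",options=dict(initial_simplex=[q0,[q0[0]+8,q0[1],a],[q0[0],q0[1]+8,a],[*q0[:2],a+.2]],maxiter=80))
        if o.fun<best[0]: best=(o.fun,o.x)
    return best
E
python3 - <<'E'
from h import *
ims=[]
for n,roi in(("top",(190,195,80,80)),("side",(225,230,75,75)),("side",(80,250,140,170))):
    c=cam(n); x,y,w,h=roi
    ims.append(cv2.resize(c["color"][y:y+h,x:x+w,::-1],(266,266 if w==h else 323),interpolation=cv2.INTER_CUBIC))
H=323
cv2.imwrite("pics/rest1.png",np.hstack([cv2.copyMakeBorder(i,0,H-i.shape[0],0,0,cv2.BORDER_CONSTANT) for i in ims]))
c=cam("top")
for n in("dark_mid","red_mid","white_mid"):
    for d in masks_of("top",n)[:3]:
        e,q=fit_mill(c,d["region"]); print(n,d["p"],d["bbox"],"err",round(e,3),np.round(q,3))
for n in("rest","catch_top","front","front_tab","bin_floor"):
    print(n,[(round(d["p"],2),d["bbox"]) for d in masks_of("top",n)[:3]])
E
```

```text
dark_mid 0.62 [266.1, 198.4, 25.9, 43.5] err 0.062 [ 5.25755e+02 -1.85909e+02 -4.17000e-01]
red_mid 0.98 [356.4, 205.3, 20.6, 46.2] err 0.1 [ 4.96377e+02 -4.51106e+02  9.20000e-02]
red_mid 0.78 [416.4, 259.9, 66.6, 34.9] err 0.33 [ 353.298 -676.813    5.143]
red_mid 0.31 [264.3, 198.3, 27.1, 44.7] err 0.09 [ 525.789 -185.487    5.862]
white_mid 0.92 [316.2, 213.2, 16.8, 49.1] err 0.14 [ 4.69228e+02 -3.23869e+02  2.34000e-01]
white_mid 0.67 [241.9, 258.2, 26.3, 27.3] err 0.556 [ 377.805 -118.98     4.729]
rest [(0.73, [203.3, 208.1, 43.9, 42.5])]
catch_top []
front [(0.82, [63.2, 190.8, 103.5, 39.1])]
front_tab [(0.96, [60.0, 189.2, 100.0, 41.5])]
bin_floor [(0.93, [49.5, 155.5, 136.4, 77.4])]
```

View pics/rest1.png

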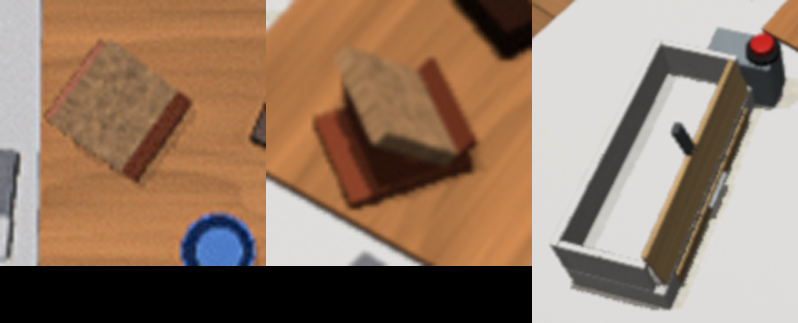

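The rest's lip is at the lower right in the top crop, so its +x points up-left in the image, at a yaw of about 59° in the world. Next I'll triangulate the button.

```bash
cat >> h.py <<'E'
def tri(obs):
    """least squares point from [(cam,uv)]"""
    A=[];b=[]
    for c,uv in obs:
        d=np.array([(uv[0]-c["cx"])/c["fx"],(uv[1]-c["cy"])/c["fy"],1])@np.array(c["R"]); d/=np.linalg.norm(d)
        o=-np.array(c["R"]).T@c["t"]; P=np.eye(3)-np.outer(d,d); A.append(P); b.append(P@o)
    return np.linalg.lstsq(np.vstack(A),np.hstack(b),rcond=None)[0]
def red(c,roi):
    x,y,w,h=roi; i=c["color"].astype(int); m=(i[...,0]>140)&(i[...,1]<70)&(i[...,2]<70); k=np.zeros_like(m); k[y:y+h,x:x+w]=m[y:y+h,x:x+w]
    return k
def go(target_R,target_p,grasp=None):
    """prints tool-frame shift (shares of 400) and turn (shares of 90deg) from the current pose"""
    A,p=T(); d=A.T@(np.array(target_p)-p)/400; w=Rn.from_matrix(A.T@target_R).as_rotvec()/(np.pi/2)
    print("slide",d.round(4),"dr",w.round(4),"min rows",int(np.ceil(max(np.abs(d).max()/.125,np.linalg.norm(d)/.125,np.linalg.norm(w)/.0954))))
E
python3 - <<'E'
from h import *
c=cam("top");s=cam("side")
mt=red(c,(150,180,40,35)); ms=red(s,(180,250,50,40))
def cen(m): v,u=np.nonzero(m); return u.mean(),v.mean(),m.sum(),u.min(),u.max(),v.min(),v.max()
print(cen(mt),cen(ms)); X=tri([(c,cen(mt)[:2]),(s,cen(ms)[:2])]); print(X,proj(c,X),proj(s,X))
A,p=T(); print(A.round(3),p)
# rest corners from top crop (scale 3.325)
k=np.array([[100,40],[45,120],[178,92],[124,172]])/3.325+[190,195]
print(back(c,k[:2],101.4).round(),back(c,k[2:],42).round())
# bin: tab/rim guesses in top picture
print(back(c,np.array([[210,224],[73,271],[232,281],[88,318]])*.7,120).round())
E
```

```text
(np.float64(167.85), np.float64(195.2), np.int64(60), np.int64(164), np.int64(173), np.int64(191), np.int64(200)) (np.float64(200.54651162790697), np.float64(272.13953488372096), np.int64(86), np.int64(195), np.int64(206), np.int64(267), np.int64(276))
[595.00802394 133.44980385 119.47335403] [[168.12583989 195.79092466]] [[199.84924136 271.92975897]]
[[ 0.965  0.263 -0.   ]
 [ 0.263 -0.965 -0.   ]
 [-0.     0.    -1.   ]] [ 177.27664937 -651.30347299  404.75953187]
[[563. -15. 101.]
 [493.  33. 101.]] [[524. -79.  42.]
 [451. -30.  42.]]
[[712. 198. 120.]
 [617. 473. 120.]
 [592. 150. 120.]
 [521. 436. 120.]]
```

```bash
python3 - <<'E'
from h import *
A,p=T(); go(A,[600,280,520])
E
```

```text
slide [ 1.6312 -1.969  -0.2882] dr [0. 0. 0.] min rows 21
```

```bash
R='{"slide":[0.068,-0.082,-0.012],"jaw":1}' && python3 -m inch '[{"slide":[0.068,-0.082,-0.012],"jaw":1},{"slide":[0.068,-0.082,-0.012],"jaw":1},{"slide":[0.068,-0.082,-0.012],"jaw":1},{"slide":[0.068,-0.082,-0.012],"jaw":1},{"slide":[0.068,-0.082,-0.012],"jaw":1},{"slide":[0.068,-0.082,-0.012],"jaw":1},{"slide":[0.068,-0.082,-0.012],"jaw":1},{"slide":[0.068,-0.082,-0.012],"jaw":1},{"slide":[0.068,-0.082,-0.012],"jaw":1},{"slide":[0.068,-0.082,-0.012],"jaw":1},{"slide":[0.068,-0.082,-0.012],"jaw":1},{"slide":[0.068,-0.082,-0.012],"jaw":1}]' 10 && python3 -m inch '[{"slide":[0.068,-0.082,-0.012],"jaw":1},{"slide":[0.068,-0.082,-0.012],"jaw":1},{"slide":[0.068,-0.082,-0.012],"jaw":1},{"slide":[0.068,-0.082,-0.012],"jaw":1},{"slide":[0.068,-0.082,-0.012],"jaw":1},{"slide":[0.068,-0.082,-0.012],"jaw":1},{"slide":[0.068,-0.082,-0.012],"jaw":1},{"slide":[0.068,-0.082,-0.012],"jaw":1},{"slide":[0.068,-0.082,-0.012],"jaw":1},{"slide":[0.068,-0.082,-0.012],"jaw":1},{"slide":[0.068,-0.082,-0.012],"jaw":1},{"slide":[0.068,-0.082,-0.012],"jaw":1},{"jaw":1},{"jaw":1}]'
python3 - <<'E'
from h import *
print(T()[1]); c=cam("wrist","pics/w1.png")
m=red(c,(0,0,560,420)); v,u=np.nonzero(m); print(len(u),np.median(u),np.median(v),back(c,[np.median(u),np.median(v)],119))
for n in("bin_floor","front"): print(n,[(round(d["p"],2),d["bbox"]) for d in masks_of("wrist",n)[:2]])
E
```

```text
[ 177.27664937 -651.30347299  404.75953187]
3172 407.0 12.0 [[ 331.08082603 -697.41908557  119.        ]]
bin_floor []
front []schema error: expected keys slide, dr, jaw
```

View pics/w1.png

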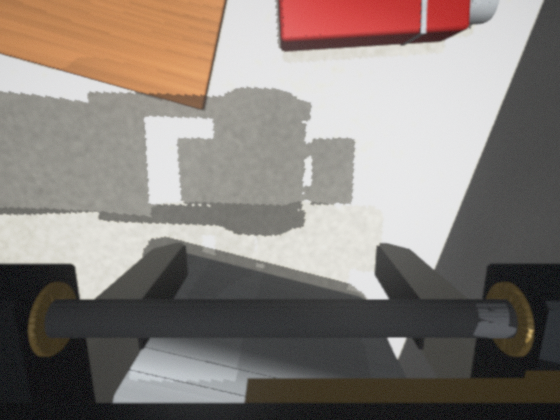

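The wrist view has only the wood board's corner and the big red look-alike. The gripper fills the rows below about 260, so a target has to lie ahead in tool +x. The move was refused because each row needs all three keys, so I'll retype it.

```bash
python3 -m inch '[{"slide":[0.066,-0.0975,-0.0144],"dr":[0,0,0],"jaw":1},{"slide":[0.066,-0.0975,-0.0144],"dr":[0,0,0],"jaw":1},{"slide":[0.066,-0.0975,-0.0144],"dr":[0,0,0],"jaw":1},{"slide":[0.066,-0.0975,-0.0144],"dr":[0,0,0],"jaw":1},{"slide":[0.066,-0.0975,-0.0144],"dr":[0,0,0],"jaw":1},{"slide":[0.066,-0.0975,-0.0144],"dr":[0,0,0],"jaw":1},{"slide":[0.066,-0.0975,-0.0144],"dr":[0,0,0],"jaw":1},{"slide":[0.066,-0.0975,-0.0144],"dr":[0,0,0],"jaw":1},{"slide":[0.066,-0.0975,-0.0144],"dr":[0,0,0],"jaw":1},{"slide":[0.066,-0.0975,-0.0144],"dr":[0,0,0],"jaw":1},{"slide":[0.066,-0.0975,-0.0144],"dr":[0,0,0],"jaw":1},{"slide":[0.066,-0.0975,-0.0144],"dr":[0,0,0],"jaw":1},{"slide":[0.066,-0.0975,-0.0144],"dr":[0,0,0],"jaw":1},{"slide":[0.066,-0.0975,-0.0144],"dr":[0,0,0],"jaw":1},{"slide":[0.066,-0.0975,-0.0144],"dr":[0,0,0],"jaw":1},{"slide":[0.066,-0.0975,-0.0144],"dr":[0,0,0],"jaw":1},{"slide":[0.066,-0.0975,-0.0144],"dr":[0,0,0],"jaw":1},{"slide":[0.066,-0.0975,-0.0144],"dr":[0,0,0],"jaw":1},{"slide":[0.066,-0.0975,-0.0144],"dr":[0,0,0],"jaw":1},{"slide":[0.066,-0.0975,-0.0144],"dr":[0,0,0],"jaw":1}]' 10 && python3 -m inch '[{"slide":[0,0,0],"dr":[0,0,0],"jaw":1},{"slide":[0,0,0],"dr":[0,0,0],"jaw":1}]'
python3 - <<'E'
from h import *
print(T()[1],T()[0].round(3)); c=cam("wrist","pics/w2.png")
m=red(c,(0,0,560,420)); v,u=np.nonzero(m); print(len(u),np.median(u),np.median(v),back(c,[np.median(u),np.median(v)],119))
for n in("bin_floor","front"): print(n,[(round(d["p"],2),d["bbox"]) for d in masks_of("wrist",n)[:2]])
E
```

```text
time_s: 3.0
tool_pos: [481.9, 242.2, 520.3]
eef_rot: [-3.114, -0.417, -0.001]
wrist_force: [0.3, -0.6, -0.6]
width: 0.2
grip_force: 0.0
time_s: 3.2
tool_pos: [482.0, 240.7, 519.5]
eef_rot: [3.113, 0.419, -0.002]
wrist_force: [-0.0, -0.4, 0.2]
width: 0.2
grip_force: 0.0
[481.98853148 240.74936117 519.50214288] [[ 0.964  0.264 -0.001]
 [ 0.264 -0.964 -0.001]
 [-0.001  0.    -1.   ]]
400 38.0 369.5 [[179.20314732 466.86199908 119.        ]]
bin_floor [(0.7, [74.0, 0.0, 361.2, 129.4]), (0.44, [393.5, 91.7, 37.8, 29.8])]
front [(0.73, [96.1, 66.3, 282.0, 48.0])]
```

View pics/w2.png

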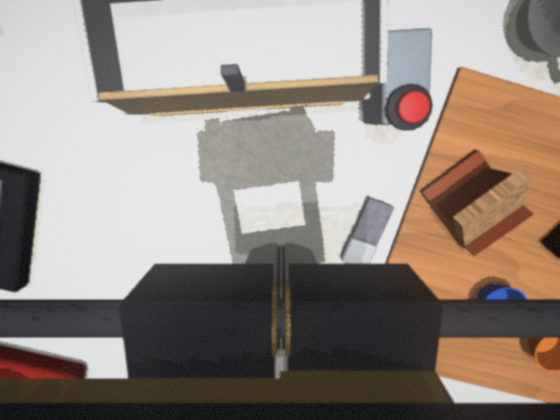

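The bin is at the top: front top edge from (98,97) to (378,79), tab at (232,77), button at (414,106), rest at right around (478,203). I'll compute the bin frame from these.

```bash
python3 - <<'E'
from h import *
c=cam("wrist")
E=back(c,[[98,97],[378,79]],123.6)[:,:2]; print(E.round(1),np.linalg.norm(E[0]-E[1]))
d=E[0]-E[1]; yaw=np.arctan2(d[1],d[0])-np.pi/2; ex=np.array([np.cos(yaw),np.sin(yaw)]); print("yaw",yaw)
mid=E.mean(0); O=mid+ex*66; print("floor",O)
m=red(c,(380,80,60,50)); v,u=np.nonzero(m); print("btn",len(u),u.mean(),v.mean(),back(c,[u.mean(),v.mean()],119))
# check: predicted outline drawn on top picture
t=cam("top"); i=t["color"][:,:,::-1].copy(); B=yawm(yaw); o=np.array([*O,50])
for P,col in((box(35,35,-142,142,70,70),(0,255,0)),(box(-82,35,-142,142,70,70),(0,255,0)),(box(-82,-82,-140,140,5,5),(255,0,255))):
    for a in proj(t,P@B.T+o): cv2.circle(i,tuple(int(x) for x in a.round()),1,col,-1)
w=c["color"][:,:,::-1].copy()
for P,col in((box(-82,35,-142,142,70,70),(0,255,0)),(box(-82,-82,-140,140,5,5),(255,0,255)),(box(-20,-20,-20,20,0,0),(0,0,255))):
    for a in proj(c,P@B.T+o): cv2.circle(w,tuple(int(x) for x in a.round()),2,col,-1)
cv2.imwrite("pics/bin2.png",np.hstack([cv2.resize(i[140:240,40:190],(450,300)),w[:250,50:450][:,:350]][:1]+[cv2.resize(w[:200,60:410],(350,300))]))
A,p=T(); b=[595,133.5]; go(A,[*b,345])
E
```

```text
[[519.3 438.1]
 [608.6 173.3]] 279.46739588351346
yaw 0.3252268914452294
floor [626.44504133 326.78617804]
btn 116 416.69827586206895 105.39655172413794 [[595.53572919 126.00335301 119.        ]]
slide [0.2044 0.3286 0.4384] dr [0. 0. 0.] min rows 5
```

View pics/bin2.png

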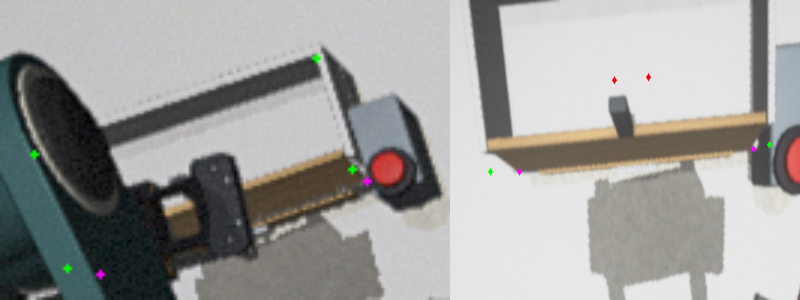

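```bash
python3 -m inch '[{"slide":[0.0337,0.056,0.0727],"dr":[0,0,0],"jaw":1},{"slide":[0.0337,0.056,0.0727],"dr":[0,0,0],"jaw":1},{"slide":[0.0337,0.056,0.0727],"dr":[0,0,0],"jaw":1},{"slide":[0.0337,0.056,0.0727],"dr":[0,0,0],"jaw":1},{"slide":[0.0337,0.056,0.0727],"dr":[0,0,0],"jaw":1},{"slide":[0.0337,0.056,0.0727],"dr":[0,0,0],"jaw":1},{"slide":[0,0,0.03],"dr":[0,0,0],"jaw":1},{"slide":[0,0,0.03],"dr":[0,0,0],"jaw":1},{"slide":[0,0,0.03],"dr":[0,0,0],"jaw":1},{"slide":[0,0,0.01],"dr":[0,0,0],"jaw":1}]' && python3 -m inch '[{"slide":[0,0,0.01],"dr":[0,0,0],"jaw":1},{"slide":[0,0,0.005],"dr":[0,0,0],"jaw":1},{"slide":[0,0,0],"dr":[0,0,0],"jaw":1}]'
```

```text
time_s: 4.45
tool_pos: [594.9, 131.8, 305.5]
eef_rot: [3.113, 0.417, 0.002]
wrist_force: [-0.8, -3.3, 4.4]
width: 0.3
grip_force: 2.1
time_s: 4.75
tool_pos: [595.0, 131.8, 302.2]
eef_rot: [3.113, 0.417, 0.003]
wrist_force: [-8.0, -4.8, 17.0]
width: 0.5
grip_force: 8.9
```

```bash
python3 -m inch '[{"slide":[0,0,-0.03],"dr":[0,0,0],"jaw":1},{"slide":[0,0,-0.06],"dr":[0,0,0],"jaw":1},{"slide":[0,0,-0.1],"dr":[0,0,0],"jaw":0.5},{"slide":[0,0,-0.1],"dr":[0,0,0],"jaw":0},{"slide":[0,0,0],"dr":[0,0,0],"jaw":0},{"slide":[0,0,0],"dr":[0,0,0],"jaw":0}]'
python3 - <<'E'
from h import *
s=cam("side"); t=cam("top","pics/t3.png")
cv2.imwrite("pics/s3.png",np.hstack([cv2.resize(s["color"][220:420,60:260,::-1],(400,400)),cv2.resize(t["color"][140:280,30:170,::-1],(400,400))]))
E
```

```text
time_s: 5.35
tool_pos: [594.9, 131.9, 416.7]
eef_rot: [-3.113, -0.417, -0.003]
wrist_force: [-0.0, -0.4, -2.0]
width: 28.1
grip_force: 0.0
```

View pics/s3.png

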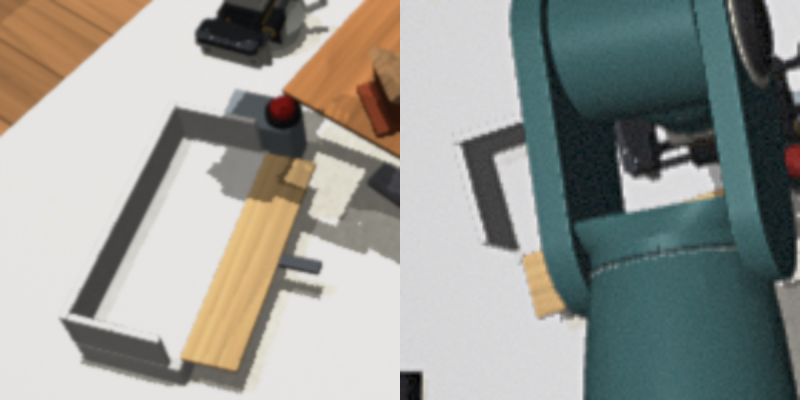

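The front is fully down. Next is a single wrist look over all the mills and the rest.

```bash
python3 - <<'E'
from h import *
go(np.diag([1.,-1,-1]),[420,-230,460])
E
```

```text
slide [-0.66    0.7575 -0.1133] dr [-1.000e-04  8.000e-04  1.694e-01] min rows 9
```

```bash
python3 -m inch '[{"slide":[-0.0733,0.0842,-0.0126],"dr":[0,0,0],"jaw":0},{"slide":[-0.0733,0.0842,-0.0126],"dr":[0,0,0],"jaw":0},{"slide":[-0.0733,0.0842,-0.0126],"dr":[0,0,0],"jaw":0},{"slide":[-0.0733,0.0842,-0.0126],"dr":[0,0,0],"jaw":0},{"slide":[-0.0733,0.0842,-0.0126],"dr":[0,0,0],"jaw":0},{"slide":[-0.0733,0.0842,-0.0126],"dr":[0,0,0],"jaw":0},{"slide":[-0.0733,0.0842,-0.0126],"dr":[0,0,0],"jaw":0},{"slide":[-0.0733,0.0842,-0.0126],"dr":[0,0,0],"jaw":0},{"slide":[-0.0733,0.0842,-0.0126],"dr":[0,0,0],"jaw":0},{"slide":[0,0,0],"dr":[0,0,0.085],"jaw":0},{"slide":[0,0,0],"dr":[0,0,0.085],"jaw":0},{"slide":[0,0,0],"dr":[0,0,0],"jaw":0},{"slide":[0,0,0],"dr":[0,0,0],"jaw":0}]'
python3 - <<'E'
from h import *
c=cam("wrist","pics/w4.png"); np.save("w4.npy",{k:c[k] for k in c if k!="color"},allow_pickle=True)
for n in("dark_mid","red_mid","white_mid"):
    for d in masks_of("wrist",n)[:2]:
        e,q=fit_mill(c,d["region"]); print(n,d["p"],d["bbox"],"err",round(e,3),np.round(q,3))
print([(d["p"],d["bbox"]) for d in masks_of("wrist","rest")])
cv2.imwrite("pics/w4b.png",cv2.resize(c["color"][:,:,::-1],(800,600)))
E
```

```text
time_s: 6.75
tool_pos: [420.3, -230.1, 460.0]
eef_rot: [-3.141, -0.005, 0.002]
wrist_force: [-0.1, -0.8, 0.5]
width: 92.7
grip_force: 0.0
dark_mid 0.79 [198.0, 0.0, 82.8, 143.3] err 0.047 [ 526.272 -185.255    5.855]
red_mid 0.96 [455.7, 27.2, 58.9, 143.0] err 0.093 [ 495.286 -449.485    6.404]
white_mid 0.82 [339.0, 57.5, 55.0, 136.7] err 0.076 [ 467.316 -323.538    6.504]
[(0.6, [2.8, 29.2, 152.8, 129.9])]
```

View pics/w4b.png

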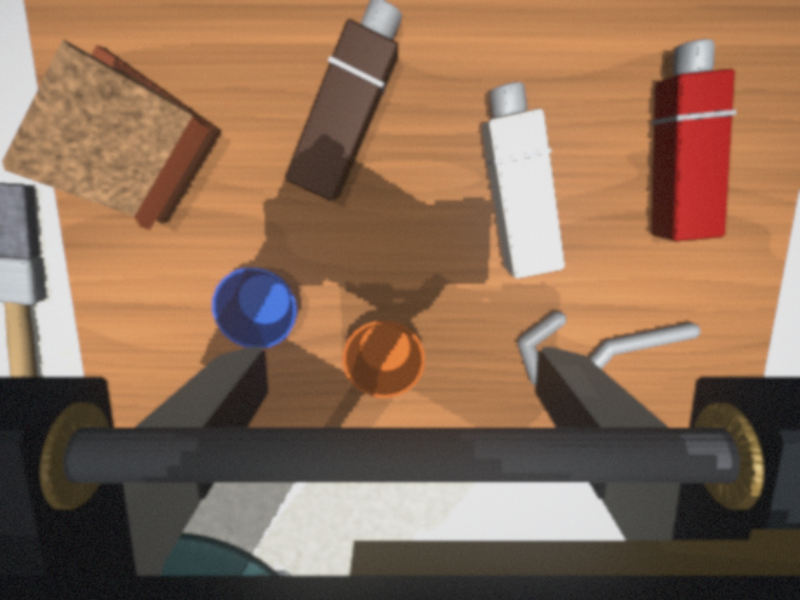

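All three mills agree with the top camera to within 2 mm. The rest's cork quad in this view has high-edge corners (65,40) and (4,163), and seat-edge corners (192,117) and (137,212).

```bash
cat >> h.py <<'E'
CORK=np.array([[9.4,45,89.4],[9.4,-45,89.4],[-50,45,30],[-50,-45,30]])
def fit_rest(c,uv):
    """uv: pixels of high-left(+y),high-right(-y),seat +y,seat -y -> x,y,yaw at z 12"""
    f=lambda q:(proj(c,CORK@yawm(q[2]).T+[q[0],q[1],12])-uv).ravel()
    from scipy.optimize import least_squares
    o=least_squares(f,[500,-20,1.]); return o.x,np.abs(o.fun).reshape(-1,2).round(1)
def lay_pose(rest,s=60.,h=24.):
    """TCP R,p with mill on the ramp; grasp s mm from base along mill, h mm above ramp"""
    Y=yawm(rest[2]); r2=.5**.5
    x=Y@[r2,0,r2]; n=Y@[-r2,0,r2]; R=np.c_[x,np.cross(-n,x),-n]
    g=np.array([rest[0],rest[1],12])+Y@[-50,0,30]+x*s+n*h
    return R,g+n*167,g
def regrip_pose(rest,s=98.,h=20.):
    Y=yawm(rest[2]); r2=.5**.5
    a=Y@[r2,0,r2]; n=Y@[-r2,0,r2]; z=-a; x=-n; R=np.c_[x,np.cross(z,x),z]
    g=np.array([rest[0],rest[1],12])+Y@[-50,0,30]+a*s+n*h
    return R,g+a*167,g
def down(yaw): 
    return yawm(yaw)@np.diag([1.,-1,-1])
E
python3 - <<'E'
from h import *
c=np.load("w4.npy",allow_pickle=True).item()
# quad: +y of rest is to the left of its +x (yaw~1 => +x is up-left in image, +y is down-left)
uv=np.array([[4,163],[65,40],[137,212],[192,117]])*.7
rest,res=fit_rest(c,uv); print(rest,res)
for f in(lay_pose,regrip_pose):
    R,p,g=f(rest); print(p.round(1),g.round(1),R.round(2).tolist())
m=[526.3,-185.3,-.425]; go(down(m[2]),[m[0],m[1],260])
E
```

```text
[520.00657456 -10.61343634   0.9472142 ] [[0.3 1.9]
 [2.1 0.4]
 [2.6 0.7]
 [0.4 3.3]]
[ 436.7 -126.4  219.5] [505.7 -30.5 101.4] [[0.41, 0.81, 0.41], [0.57, -0.58, 0.57], [0.71, 0.0, -0.71]]
[592.   89.4 243.5] [523.   -6.4 125.4] [[0.41, 0.81, -0.41], [0.57, -0.58, -0.57], [-0.71, 0.0, -0.71]]
slide [ 0.265  -0.1115  0.5017] dr [-0.000e+00  1.000e-04  2.711e-01] min rows 5
```

```bash
python3 -m inch '[{"slide":[0.053,-0.0223,0.1003],"dr":[0,0,0],"jaw":0},{"slide":[0.053,-0.0223,0.1003],"dr":[0,0,0],"jaw":0},{"slide":[0.053,-0.0223,0.1003],"dr":[0,0,0],"jaw":0},{"slide":[0.053,-0.0223,0.1003],"dr":[0,0,0],"jaw":0},{"slide":[0.053,-0.0223,0.1003],"dr":[0,0,0],"jaw":0},{"slide":[0,0,0],"dr":[0,0,0.0904],"jaw":0},{"slide":[0,0,0],"dr":[0,0,0.0904],"jaw":0},{"slide":[0,0,0],"dr":[0,0,0.0904],"jaw":0},{"slide":[0,0,0.05],"dr":[0,0,0],"jaw":0},{"slide":[0,0,0.05],"dr":[0,0,0],"jaw":0},{"slide":[0,0,0.0425],"dr":[0,0,0],"jaw":0},{"slide":[0,0,0],"dr":[0,0,0],"jaw":0}]' && python3 - <<'E'
from h import *
A,p=T(); print(p, status.get_state()["wrist_force"]); go(down(-.425),[526.3,-185.3,203])
E
```

```text
time_s: 8.2
tool_pos: [525.7, -185.4, 200.9]
eef_rot: [-3.07, 0.664, 0.006]
wrist_force: [-0.9, -0.9, -0.2]
width: 93.0
grip_force: 0.0
[ 525.74904052 -185.36936489  200.94716424] [-0.86818906 -0.8606335  -0.15094825]
slide [ 0.0012 -0.0007 -0.0051] dr [ 0.0001  0.0023 -0.0007] min rows 1
```

```bash
python3 -m inch '[{"slide":[0,0,0],"dr":[0,0,0],"jaw":1},{"slide":[0,0,0],"dr":[0,0,0],"jaw":1},{"slide":[0,0,0],"dr":[0,0,0],"jaw":1},{"slide":[0,0,0],"dr":[0,0,0],"jaw":1},{"slide":[0,0,0],"dr":[0,0,0],"jaw":1},{"slide":[0,0,-0.05],"dr":[0,0,0],"jaw":1},{"slide":[0,0,-0.1],"dr":[0,0,0],"jaw":1},{"slide":[0,0,-0.1],"dr":[0,0,0],"jaw":1},{"slide":[0,0,-0.1],"dr":[0,0,0],"jaw":1},{"slide":[0,0,0],"dr":[0,0,0],"jaw":1}]' 40 && python3 - <<'E'
from h import *
rest=[520,-10.6,.947]
R,p,g=lay_pose(rest); n=-R[:,2]
pre=p+n*80; A,q=T(); print(q,status.get_state()["width"],pre)
# plan: first move above (tool down) then turn z to rest yaw, then tilt about tool y +45deg about the grasp
go(down(.947),q); go(A,pre+[0,0,60])
E
```

```text
time_s: 9.2
tool_pos: [526.7, -185.9, 349.4]
eef_rot: [3.069, -0.666, 0.013]
wrist_force: [-0.1, -0.1, -0.1]
width: 17.2
grip_force: 0.0
[ 526.69413714 -185.93703562  349.43481953] 17.181757209477805 [ 403.64342767 -172.28364531  276.05234457]
slide [0. 0. 0.] dr [ 0.0034 -0.0045 -0.8749] min rows 10
slide [-0.2944  0.0964  0.031 ] dr [0. 0. 0.] min rows 3
```

```bash
python3 -m inch '[{"slide":[-0.12,0,0],"dr":[0,0,0],"jaw":0},{"slide":[-0.12,0,0],"dr":[0,0,0],"jaw":0},{"slide":[-0.08,0,-0.05],"dr":[0,0,0],"jaw":0},{"slide":[0,0,0],"dr":[0,0,0],"jaw":0},{"slide":[0,0,0],"dr":[0,0,0],"jaw":0},{"slide":[0,0,0],"dr":[0,0,0],"jaw":0},{"slide":[0,0,0],"dr":[0,0,0],"jaw":0}]' && python3 - <<'E'
from h import *
c=cam("wrist","pics/w5.png")
for n in("dark_mid",):
    for d in masks_of("wrist",n)[:2]:
        e,q=fit_mill(c,d["region"]); print(n,d["p"],d["bbox"],"err",round(e,3),np.round(q,3))
m=q; go(down(m[2]-2*np.pi if m[2]>3 else m[2]),[m[0],m[1],260]); A,p=T(); print(p)
E
```

```text
time_s: 9.9
tool_pos: [410.4, -133.0, 362.3]
eef_rot: [-3.07, 0.666, 0.003]
wrist_force: [-0.0, 0.1, 0.4]
width: 68.8
grip_force: 0.0
dark_mid 0.79 [253.3, 0.0, 54.7, 124.2] err 0.025 [ 526.648 -185.707    5.836]
dark_mid 0.38 [362.6, 201.8, 78.3, 69.6] err 0.582 [ 319.086 -232.607    3.767]
slide [-0.1039  0.3212  0.2563] dr [1.1000e-03 5.0000e-04 1.3301e+00] min rows 14
[ 410.31546762 -132.98307978  362.4399877 ]
```

The mill hasn't moved. The fingers simply hadn't finished closing when I lifted, so I'll retry with a longer close.

```bash
python3 - <<'E'
from h import *
go(down(-.44),[526.6,-185.7,203])
E
```

```text
slide [ 0.3198 -0.0006  0.3981] dr [0.0001 0.001  0.0081] min rows 5
```

```bash
python3 -m inch '[{"slide":[0.08,0,0.05],"dr":[0,0,0.008],"jaw":0},{"slide":[0.08,0,0.05],"dr":[0,0,0],"jaw":0},{"slide":[0.08,0,0.05],"dr":[0,0,0],"jaw":0},{"slide":[0.08,0,0.05],"dr":[0,0,0],"jaw":0},{"slide":[0,0,0.07],"dr":[0,0,0],"jaw":0},{"slide":[0,0,0.07],"dr":[0,0,0],"jaw":0},{"slide":[0,0,0.058],"dr":[0,0,0],"jaw":0},{"slide":[0,0,0],"dr":[0,0,0],"jaw":1},{"slide":[0,0,0],"dr":[0,0,0],"jaw":1},{"slide":[0,0,0],"dr":[0,0,0],"jaw":1},{"slide":[0,0,0],"dr":[0,0,0],"jaw":1},{"slide":[0,0,0],"dr":[0,0,0],"jaw":1},{"slide":[0,0,0],"dr":[0,0,0],"jaw":1},{"slide":[0,0,0],"dr":[0,0,0],"jaw":1},{"slide":[0,0,0],"dr":[0,0,0],"jaw":1},{"slide":[0,0,0],"dr":[0,0,0],"jaw":1}]' 40
```

```text
time_s: 11.6
tool_pos: [525.9, -186.8, 204.3]
eef_rot: [-3.066, 0.685, -0.001]
wrist_force: [0.5, 2.0, 3.6]
width: 39.9
grip_force: 40.0
```

```bash
python3 -m inch '[{"slide":[0,0,-0.05],"dr":[0,0,0],"jaw":1},{"slide":[0,0,-0.1],"dr":[0,0,0],"jaw":1},{"slide":[0,0,-0.1],"dr":[0,0,0],"jaw":1},{"slide":[0,0,-0.05],"dr":[0,0,0],"jaw":1},{"slide":[0,0,0],"dr":[0,0,-0.0883],"jaw":1},{"slide":[0,0,0],"dr":[0,0,-0.0883],"jaw":1},{"slide":[0,0,0],"dr":[0,0,-0.0883],"jaw":1},{"slide":[0,0,0],"dr":[0,0,-0.0883],"jaw":1},{"slide":[0,0,0],"dr":[0,0,-0.0883],"jaw":1},{"slide":[0,0,0],"dr":[0,0,-0.0883],"jaw":1},{"slide":[0,0,0],"dr":[0,0,-0.0883],"jaw":1},{"slide":[0,0,0],"dr":[0,0,-0.0883],"jaw":1},{"slide":[0,0,0],"dr":[0,0,-0.0883],"jaw":1},{"slide":[0,0,0],"dr":[0,0,-0.0883],"jaw":1},{"slide":[0,0,0],"dr":[0,0,0],"jaw":1}]' && python3 - <<'E'
from h import *
rest=[520,-10.6,.947]
R,p,g=lay_pose(rest); n=-R[:,2]
go(down(.947),p+n*80+[0,0,20]); print(status.get_state()["joint_pos"].round(2))
E
```

```text
time_s: 13.1
tool_pos: [525.7, -186.9, 323.6]
eef_rot: [-2.794, -1.436, 0.001]
wrist_force: [0.2, 0.4, -2.2]
width: 39.5
grip_force: 40.0
slide [-0.1479 -0.2693  0.0691] dr [-0.0004  0.0002  0.0017] min rows 3
[-0.39 -0.11  1.8  -0.    1.45  0.23]
```

```bash
python3 -m inch '[{"slide":[-0.037,-0.0673,0.0173],"dr":[0,0,0],"jaw":1},{"slide":[-0.037,-0.0673,0.0173],"dr":[0,0,0],"jaw":1},{"slide":[-0.037,-0.0673,0.0173],"dr":[0,0,0],"jaw":1},{"slide":[-0.037,-0.0673,0.0173],"dr":[0,0,0],"jaw":1},{"slide":[0,0,0],"dr":[0,0.0834,0],"jaw":1},{"slide":[0,0,0],"dr":[0,0.0834,0],"jaw":1},{"slide":[0,0,0],"dr":[0,0.0834,0],"jaw":1},{"slide":[0,0,0],"dr":[0,0.0834,0],"jaw":1},{"slide":[0,0,0],"dr":[0,0.0834,0],"jaw":1},{"slide":[0,0,0],"dr":[0,0.0834,0],"jaw":1},{"slide":[0,0,0],"dr":[0,0,0],"jaw":1},{"slide":[0,0,0],"dr":[0,0,0],"jaw":1}]' && python3 - <<'E'
from h import *
rest=[520,-10.6,.947]
R,p,g=lay_pose(rest); n=-R[:,2]
go(R,p); A,q=T(); print((A-R).round(3)); print(status.get_state()["joint_pos"].round(2))
c=cam("wrist","pics/w6.png"); s=cam("side"); t=cam("top")
cv2.imwrite("pics/w6b.png",np.hstack([cv2.resize(s["color"][190:330,190:330,::-1],(400,400)),cv2.resize(c["color"][:,:,::-1],(400,400))]))
E
```

```text
time_s: 14.3
tool_pos: [403.6, -172.3, 296.0]
eef_rot: [-2.334, -1.191, -0.96]
wrist_force: [0.6, -0.5, -2.3]
width: 39.7
grip_force: 40.0
slide [-3.440e-02  2.000e-04  2.355e-01] dr [-0.0001  0.0023 -0.002 ] min rows 2
[[ 0.004 -0.001 -0.002]
 [ 0.    -0.002 -0.002]
 [-0.003 -0.002 -0.003]]
[-0.65 -0.38  2.12  0.79  1.47 -0.14]
```

View pics/w6b.png

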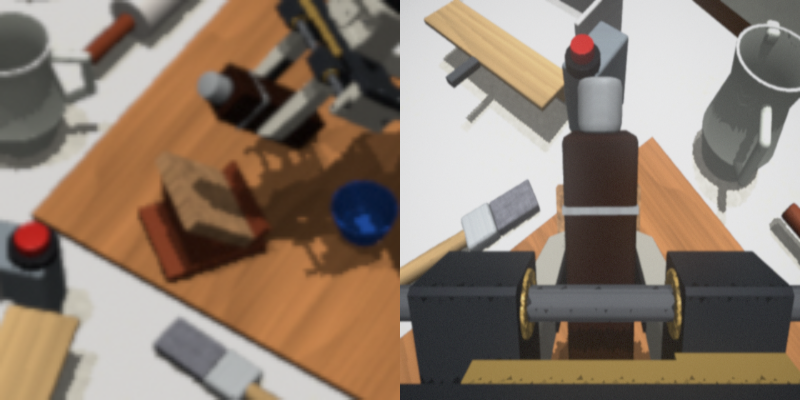

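```bash
python3 -m inch '[{"slide":[-0.0194,0,0.05],"dr":[0,0,0],"jaw":1},{"slide":[0,0,0.05],"dr":[0,0,0],"jaw":1},{"slide":[0,0,0.05],"dr":[0,0,0],"jaw":1},{"slide":[0,0,0.05],"dr":[0,0,0],"jaw":1},{"slide":[0,0,0.015],"dr":[0,0,0],"jaw":1},{"slide":[0,0,0],"dr":[0,0,0],"jaw":1}]' && python3 -m inch '[{"slide":[0,0,0.01],"dr":[0,0,0],"jaw":1},{"slide":[0,0,0],"dr":[0,0,0],"jaw":1}]' && python3 -m inch '[{"slide":[0,0,0.006],"dr":[0,0,0],"jaw":1},{"slide":[0,0,0],"dr":[0,0,0],"jaw":1}]'
```

```text
time_s: 15.05
tool_pos: [436.2, -126.6, 229.8]
eef_rot: [-2.329, -1.195, -0.964]
wrist_force: [0.7, 0.6, -2.1]
width: 39.6
grip_force: 40.0
time_s: 15.25
tool_pos: [437.8, -125.0, 227.6]
eef_rot: [-2.33, -1.194, -0.966]
wrist_force: [0.4, 0.8, -1.9]
width: 40.1
grip_force: 40.0
time_s: 15.45
tool_pos: [438.7, -123.5, 225.6]
eef_rot: [-2.33, -1.194, -0.966]
wrist_force: [-0.1, -0.2, -1.8]
width: 39.1
grip_force: 40.0
```

```bash
python3 -m inch '[{"slide":[0,0,0.008],"dr":[0,0,0],"jaw":1},{"slide":[0,0,0],"dr":[0,0,0],"jaw":1}]' && python3 -m inch '[{"slide":[-0.01,0,0],"dr":[0,0,0],"jaw":1},{"slide":[0,0,0],"dr":[0,0,0],"jaw":1}]'&& python3 -m inch '[{"slide":[-0.007,0,0],"dr":[0,0,0],"jaw":1},{"slide":[0,0,0],"dr":[0,0,0],"jaw":1}]'
```

```text
time_s: 15.65
tool_pos: [440.5, -122.0, 225.1]
eef_rot: [-2.33, -1.195, -0.969]
wrist_force: [-6.6, -5.0, 13.5]
width: 40.0
grip_force: 40.0
time_s: 15.85
tool_pos: [438.9, -124.5, 222.2]
eef_rot: [-2.33, -1.195, -0.97]
wrist_force: [-4.4, -4.7, 13.5]
width: 39.9
grip_force: 40.0
time_s: 16.05
tool_pos: [437.8, -126.0, 220.3]
eef_rot: [-2.33, -1.195, -0.97]
wrist_force: [-3.6, -4.2, 13.1]
width: 39.9
grip_force: 40.0
```

```bash
python3 -m inch '[{"slide":[-0.006,0,0],"dr":[0,0,0],"jaw":1},{"slide":[0,0,0],"dr":[0,0,0],"jaw":1}]' && python3 -m inch '[{"slide":[-0.006,0,0],"dr":[0,0,0],"jaw":1},{"slide":[0,0,0],"dr":[0,0,0],"jaw":1}]'
python3 - <<'E'
from h import *
print(T()[0].T@status.get_state()["wrist_force"])
E
```

```text
time_s: 16.25
tool_pos: [437.3, -126.8, 219.6]
eef_rot: [-2.327, -1.194, -0.974]
wrist_force: [3.4, 9.2, 20.0]
width: 39.9
grip_force: 40.0
time_s: 16.45
tool_pos: [436.8, -127.8, 219.3]
eef_rot: [-2.324, -1.194, -0.978]
wrist_force: [4.5, 19.3, 31.3]
width: 40.0
grip_force: 40.0
[35.19686104 -7.50345965 -8.92994544]
```

```bash
python3 -m inch '[{"slide":[0.008,0,-0.002],"dr":[0,0,0],"jaw":1},{"slide":[0,0,0],"dr":[0,0,0],"jaw":0.3},{"slide":[0,0,0],"dr":[0,0,0],"jaw":0.2},{"slide":[0,0,0],"dr":[0,0,0],"jaw":0.2},{"slide":[0,0,0],"dr":[0,0,0],"jaw":0.2},{"slide":[0,0,-0.05],"dr":[0,0,0],"jaw":0.2},{"slide":[0,0,-0.1],"dr":[0,0,0],"jaw":0.2},{"slide":[0,0,-0.1],"dr":[0,0,0],"jaw":0},{"slide":[0,0,-0.1],"dr":[0,-0.0834,0],"jaw":0},{"slide":[0,0,-0.08],"dr":[0,-0.0834,0],"jaw":0},{"slide":[0,0,0],"dr":[0,-0.0834,0],"jaw":0},{"slide":[0,0,0],"dr":[0,-0.0834,0],"jaw":0},{"slide":[0,0,0],"dr":[0,-0.0834,0],"jaw":0},{"slide":[0,0,0],"dr":[0,-0.0834,0],"jaw":0},{"slide":[0,0,0],"dr":[0,0,0],"jaw":0}]' && python3 - <<'E'
from h import *
rest=[520,-10.6,.947]
R,p,g=regrip_pose(rest); a=-R[:,2]
go(down(.947),p+a*100+[0,0,30]); print(status.get_state()["joint_pos"].round(2))
c=cam("wrist","pics/w7.png"); s=cam("side")
cv2.imwrite("pics/w7b.png",np.hstack([cv2.resize(s["color"][190:330,190:330,::-1],(400,400)),cv2.resize(c["color"][:,:,::-1],(400,400))]))
for d in masks_of("side","dark_mid")[:1]: print(d["p"],d["bbox"])
E
```

```text
time_s: 17.95
tool_pos: [367.3, -222.7, 342.2]
eef_rot: [2.794, 1.434, -0.004]
wrist_force: [0.3, 0.3, -0.8]
width: 93.2
grip_force: 0.0
slide [ 1.1382  0.0018 -0.0081] dr [-0.      0.0016  0.0009] min rows 10
[-0.6  -0.42  2.02 -0.    1.54  0.02]
0.67 [237.9, 234.8, 42.6, 29.1]
```

View pics/w7b.png

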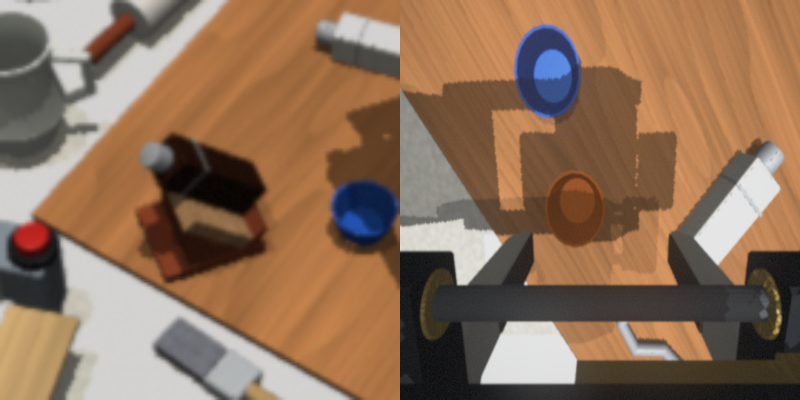

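The dark mill lies properly on the rest, base at the lip and knob up. I'll pass over it high, to the high side of the rest.

```bash
python3 -m inch '[{"slide":[0,0,-0.1],"dr":[0,0,0],"jaw":0},{"slide":[0.0948,0,-0.05],"dr":[0,0,0],"jaw":0},{"slide":[0.0948,0,0],"dr":[0,0,0],"jaw":0},{"slide":[0.0948,0,0],"dr":[0,0,0],"jaw":0},{"slide":[0.0948,0,0],"dr":[0,0,0],"jaw":0},{"slide":[0.0948,0,0],"dr":[0,0,0],"jaw":0},{"slide":[0.0948,0,0],"dr":[0,0,0],"jaw":0},{"slide":[0.0948,0,0],"dr":[0,0,0],"jaw":0},{"slide":[0.0948,0,0],"dr":[0,0,0],"jaw":0},{"slide":[0.0948,0,0],"dr":[0,0,0],"jaw":0},{"slide":[0.0948,0,0],"dr":[0,0,0],"jaw":0},{"slide":[0.0948,0,0],"dr":[0,0,0],"jaw":0},{"slide":[0.0948,0,0],"dr":[0,0,0],"jaw":0},{"slide":[0,0,0],"dr":[0,-0.0834,0],"jaw":0},{"slide":[0,0,0],"dr":[0,-0.0834,0],"jaw":0},{"slide":[0,0,0],"dr":[0,-0.0834,0],"jaw":0},{"slide":[0,0,0],"dr":[0,-0.0834,0],"jaw":0},{"slide":[0,0,0],"dr":[0,-0.0834,0],"jaw":0},{"slide":[0,0,0],"dr":[0,-0.0834,0],"jaw":0},{"slide":[0,0,0],"dr":[0,0,0],"jaw":0}]' && python3 - <<'E'
from h import *
rest=[520,-10.6,.947]
R,p,g=regrip_pose(rest); a=-R[:,2]
go(R,p+a*60); go(R,p); print(status.get_state()["joint_pos"].round(2))
c=cam("wrist","pics/w8.png")
E
```

```text
time_s: 20.1
tool_pos: [633.3, 146.1, 400.6]
eef_rot: [2.329, 1.196, -0.972]
wrist_force: [-0.4, 0.5, 0.2]
width: 92.9
grip_force: 0.0
slide [1.546e-01 2.000e-04 2.511e-01] dr [-0.002   0.0021  0.0017] min rows 3
slide [0.1551 0.0007 0.4011] dr [-0.002   0.0021  0.0017] min rows 4
[ 0.27  0.21  1.4  -0.55  2.13  0.74]
```

View pics/w8.png

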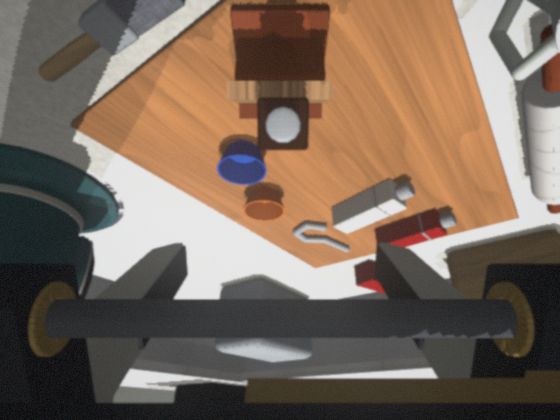

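The view looks straight down the mill axis: knob at (283,124), rest square, laterally aligned. Approaching and regripping.

```bash
python3 -m inch '[{"slide":[0.0775,0,0.05],"dr":[0,0,0],"jaw":0},{"slide":[0.0775,0,0.05],"dr":[0,0,0],"jaw":0},{"slide":[0,0,0.06],"dr":[0,0,0],"jaw":0},{"slide":[0,0,0.06],"dr":[0,0,0],"jaw":0},{"slide":[0,0,0.06],"dr":[0,0,0],"jaw":0},{"slide":[0,0,0.06],"dr":[0,0,0],"jaw":0},{"slide":[0,0,0.06],"dr":[0,0,0],"jaw":0},{"slide":[0,0,0],"dr":[0,0,0],"jaw":0},{"slide":[0,0,0],"dr":[0,0,0],"jaw":1},{"slide":[0,0,0],"dr":[0,0,0],"jaw":1},{"slide":[0,0,0],"dr":[0,0,0],"jaw":1},{"slide":[0,0,0],"dr":[0,0,0],"jaw":1},{"slide":[0,0,0],"dr":[0,0,0],"jaw":1},{"slide":[0,0,0],"dr":[0,0,0],"jaw":1},{"slide":[0,0,0],"dr":[0,0,0],"jaw":1},{"slide":[0,0,0],"dr":[0,0,0],"jaw":1},{"slide":[0,0,0],"dr":[0,0,0],"jaw":1},{"slide":[0,0,0],"dr":[0,0,0],"jaw":1}]' 40 && python3 - <<'E'
from h import *
rest=[520,-10.6,.947]
R,p,g=regrip_pose(rest); go(R,p); print(status.get_state()["joint_pos"].round(2))
E
```

```text
time_s: 21.95
tool_pos: [592.3, 90.0, 245.3]
eef_rot: [2.33, 1.194, -0.966]
wrist_force: [1.2, 0.2, -0.5]
width: 39.9
grip_force: 39.9
slide [0.002  0.0002 0.0042] dr [0.0001 0.0003 0.0001] min rows 1
[ 0.2   0.2   1.67 -0.53  1.86  0.83]
```

```bash
cat >> h.py <<'E'
BIN=np.array([626.4,326.8,50.]); BY=.325
def inbin(x,y,z=0): return BIN+yawm(BY)@[x,y,z]
E
python3 -m inch '[{"slide":[-0.03,0,-0.03],"dr":[0,0,0],"jaw":1},{"slide":[-0.07,0,-0.07],"dr":[0,0,0],"jaw":1},{"slide":[-0.07,0,-0.07],"dr":[0,0,0],"jaw":1},{"slide":[-0.07,0,-0.07],"dr":[0,0,0],"jaw":1},{"slide":[-0.07,0,-0.07],"dr":[0,0,0],"jaw":1},{"slide":[0,0,0],"dr":[0,0.0834,0],"jaw":1},{"slide":[0,0,0],"dr":[0,0.0834,0],"jaw":1},{"slide":[0,0,0],"dr":[0,0.0834,0],"jaw":1},{"slide":[0,0,0],"dr":[0,0.0834,0],"jaw":1},{"slide":[0,0,0],"dr":[0,0.0834,0],"jaw":1},{"slide":[0,0,0],"dr":[0,0.0834,0],"jaw":1},{"slide":[0,0,0],"dr":[0,0,0.0792],"jaw":1},{"slide":[0,0,0],"dr":[0,0,0.0792],"jaw":1},{"slide":[0,0,0],"dr":[0,0,0.0792],"jaw":1},{"slide":[0,0,0],"dr":[0,0,0.0792],"jaw":1},{"slide":[0,0,0],"dr":[0,0,0.0792],"jaw":1},{"slide":[0,0,0],"dr":[0,0,0],"jaw":1},{"slide":[0,0,0],"dr":[0,0,0],"jaw":1}]' && python3 - <<'E'
from h import *
b=inbin(5,90); print(b,status.get_state()["joint_pos"].round(2)); go(down(BY),[b[0],b[1],410]); go(down(BY),[b[0],b[1],318])
E
```

```text
time_s: 23.75
tool_pos: [592.1, 90.0, 421.4]
eef_rot: [3.099, 0.515, 0.001]
wrist_force: [-0.4, -0.2, -1.8]
width: 39.6
grip_force: 39.9
[602.4004629  413.68510931  50.        ] [ 0.11 -0.05  1.59 -0.    1.61  1.35]
slide [ 0.286  -0.7574  0.0283] dr [ 0.0002 -0.0002  0.0027] min rows 7
slide [ 0.2859 -0.7575  0.2583] dr [ 0.0002 -0.0002  0.0027] min rows 7
```

```bash
python3 -m inch '[{"slide":[0.0357,-0.0947,0],"dr":[0,0,0],"jaw":1},{"slide":[0.0357,-0.0947,0],"dr":[0,0,0],"jaw":1},{"slide":[0.0357,-0.0947,0],"dr":[0,0,0],"jaw":1},{"slide":[0.0357,-0.0947,0],"dr":[0,0,0],"jaw":1},{"slide":[0.0357,-0.0947,0],"dr":[0,0,0],"jaw":1},{"slide":[0.0357,-0.0947,0],"dr":[0,0,0],"jaw":1},{"slide":[0.0357,-0.0947,0],"dr":[0,0,0],"jaw":1},{"slide":[0.0357,-0.0947,0],"dr":[0,0,0],"jaw":1},{"slide":[0,0,0.05],"dr":[0,0,0],"jaw":1},{"slide":[0,0,0.05],"dr":[0,0,0],"jaw":1},{"slide":[0,0,0.05],"dr":[0,0,0],"jaw":1},{"slide":[0,0,0.04],"dr":[0,0,0],"jaw":1},{"slide":[0,0,0.03],"dr":[0,0,0],"jaw":1},{"slide":[0,0,0],"dr":[0,0,0],"jaw":1}]' && python3 -m inch '[{"slide":[0,0,0.015],"dr":[0,0,0],"jaw":1},{"slide":[0,0,0],"dr":[0,0,0],"jaw":1}]' && python3 -m inch '[{"slide":[0,0,0.012],"dr":[0,0,0],"jaw":1},{"slide":[0,0,0],"dr":[0,0,0],"jaw":1}]' && python3 - <<'E'
from h import *
s=cam("side"); cv2.imwrite("pics/s9.png",cv2.resize(s["color"][200:420,40:260,::-1],(550,550)))
E
```

```text
time_s: 25.15
tool_pos: [603.7, 413.5, 330.9]
eef_rot: [3.099, 0.51, -0.003]
wrist_force: [0.5, -0.5, -2.9]
width: 39.8
grip_force: 40.0
time_s: 25.35
tool_pos: [603.8, 413.7, 326.8]
eef_rot: [-3.1, -0.509, -0.0]
wrist_force: [0.1, 0.3, -1.9]
width: 40.0
grip_force: 40.0
time_s: 25.55
tool_pos: [603.8, 413.7, 321.6]
eef_rot: [3.1, 0.509, -0.0]
wrist_force: [0.9, -0.2, -0.9]
width: 39.8
grip_force: 40.0
```

View pics/s9.png

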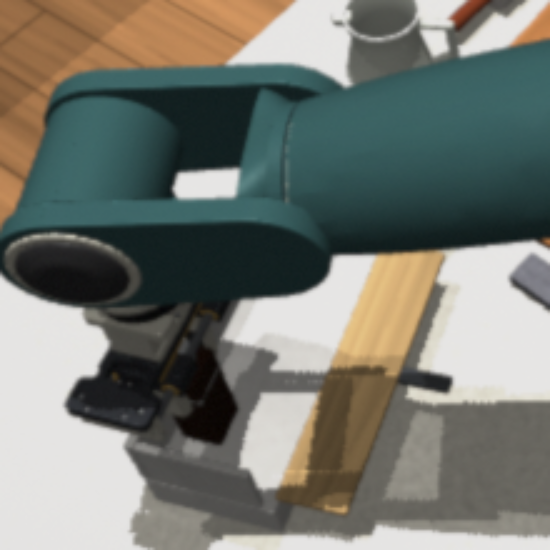

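The mill hangs upright over the bin's left part, about (205,415). Lowering it to contact.

```bash
python3 -m inch '[{"slide":[0,0,0.008],"dr":[0,0,0],"jaw":1},{"slide":[0,0,0],"dr":[0,0,0],"jaw":1}]' && python3 -m inch '[{"slide":[0,0,0.005],"dr":[0,0,0],"jaw":1},{"slide":[0,0,0],"dr":[0,0,0],"jaw":1}]'
```

```text
time_s: 25.8
tool_pos: [603.7, 413.7, 318.3]
eef_rot: [3.1, 0.509, -0.001]
wrist_force: [-0.1, -0.4, -2.2]
width: 40.2
grip_force: 40.0
time_s: 26.0
tool_pos: [603.7, 413.7, 316.4]
eef_rot: [3.1, 0.509, -0.0]
wrist_force: [-0.2, 0.3, -2.6]
width: 39.7
grip_force: 40.0
```

```bash
python3 -m inch '[{"slide":[0,0,0.006],"dr":[0,0,0],"jaw":1},{"slide":[0,0,0],"dr":[0,0,0],"jaw":1}]' && python3 -m inch '[{"slide":[0,0,0.005],"dr":[0,0,0],"jaw":1},{"slide":[0,0,0],"dr":[0,0,0],"jaw":1}]'
```

```text
time_s: 26.2
tool_pos: [603.9, 413.6, 315.6]
eef_rot: [-3.1, -0.508, -0.003]
wrist_force: [-1.5, -1.6, 6.5]
width: 39.6
grip_force: 40.0
time_s: 26.4
tool_pos: [603.9, 413.5, 315.5]
eef_rot: [-3.1, -0.508, -0.005]
wrist_force: [-4.8, -5.6, 17.6]
width: 39.7
grip_force: 40.0
```

```bash
python3 -m inch '[{"slide":[0,0,-0.007],"dr":[0,0,0],"jaw":1},{"slide":[0,0,0],"dr":[0,0,0],"jaw":0.3},{"slide":[0,0,0],"dr":[0,0,0],"jaw":0.3},{"slide":[0,0,0],"dr":[0,0,0],"jaw":0.3},{"slide":[0,0,0],"dr":[0,0,0],"jaw":0.3},{"slide":[0,0,-0.05],"dr":[0,0,0],"jaw":0.3},{"slide":[0,0,-0.1],"dr":[0,0,0],"jaw":0.3},{"slide":[0,0,-0.1],"dr":[0,0,0],"jaw":0},{"slide":[0,0,-0.1],"dr":[0,0,0],"jaw":0},{"slide":[0,0,0],"dr":[0,0,0],"jaw":0}]' && python3 - <<'E'
from h import *
go(np.diag([1.,-1,-1]),[420,-230,460]); print(T()[1])
E
```

```text
time_s: 27.4
tool_pos: [603.4, 413.6, 462.0]
eef_rot: [-3.097, -0.508, -0.012]
wrist_force: [-0.8, 0.4, 0.4]
width: 84.5
grip_force: 0.0
slide [-0.9486  1.378  -0.0055] dr [-0.0021 -0.0049  0.2071] min rows 14
[603.4082655  413.5505594  461.99421694]
```

```bash
python3 -m inch '[{"slide":[-0.0678,0.0984,0],"dr":[0,0,0],"jaw":0},{"slide":[-0.0678,0.0984,0],"dr":[0,0,0],"jaw":0},{"slide":[-0.0678,0.0984,0],"dr":[0,0,0],"jaw":0},{"slide":[-0.0678,0.0984,0],"dr":[0,0,0],"jaw":0},{"slide":[-0.0678,0.0984,0],"dr":[0,0,0],"jaw":0},{"slide":[-0.0678,0.0984,0],"dr":[0,0,0],"jaw":0},{"slide":[-0.0678,0.0984,0],"dr":[0,0,0],"jaw":0},{"slide":[-0.0678,0.0984,0],"dr":[0,0,0],"jaw":0},{"slide":[-0.0678,0.0984,0],"dr":[0,0,0],"jaw":0},{"slide":[-0.0678,0.0984,0],"dr":[0,0,0],"jaw":0},{"slide":[-0.0678,0.0984,0],"dr":[0,0,0],"jaw":0},{"slide":[-0.0678,0.0984,0],"dr":[0,0,0],"jaw":0},{"slide":[-0.0678,0.0984,0],"dr":[0,0,0],"jaw":0},{"slide":[-0.0678,0.0984,0],"dr":[0,0,0],"jaw":0},{"slide":[0,0,0],"dr":[0,0,0.069],"jaw":0},{"slide":[0,0,0],"dr":[0,0,0.069],"jaw":0},{"slide":[0,0,0],"dr":[0,0,0.069],"jaw":0},{"slide":[0,0,0],"dr":[0,0,0],"jaw":0},{"slide":[0,0,0],"dr":[0,0,0],"jaw":0}]'
cat >> h.py <<'E'
def rest_mask(c,name): 
    L=masks_of(name,"rest"); return L[0]["region"] if L else None
RESTP=[CORK, np.array([[-50,45,30],[-50,-45,30],[-61.3,45,41.3],[-61.3,-45,41.3]],float)]
def cork_mask(c):
    # cork is paler / less saturated than board and cherry
    h=cv2.cvtColor(c["color"],cv2.COLOR_RGB2HSV); return h
E
python3 - <<'E'
from h import *
c=cam("wrist","pics/w10.png"); np.save("w10.npy",{k:c[k] for k in c if k!="color"},allow_pickle=True)
for n in("red_mid","white_mid"):
    for d in masks_of("wrist",n)[:1]:
        e,q=fit_mill(c,d["region"]); print(n,d["p"],d["bbox"],"err",round(e,3),np.round(q,3))
L=masks_of("wrist","rest"); print([(d["p"],d["bbox"]) for d in L])
old=cv2.imread("pics/w4.png").astype(int); new=cv2.imread("pics/w10.png").astype(int)
for y,x in((100,60),(60,60)): print(new[y,x],old[y,x])
# predicted cork corners with the old rest pose
w=c["color"][:,:,::-1].copy()
for a in proj(c,CORK@yawm(.947).T+[520,-10.6,12]): cv2.circle(w,tuple(int(v) for v in a.round()),2,(0,255,0),-1)
s=cam("side")
cv2.imwrite("pics/w10b.png",np.hstack([cv2.resize(w[0:200,0:200],(400,400)),cv2.resize(s["color"][220:420,40:240,::-1],(400,400))]))
E
```

```text
time_s: 29.3
tool_pos: [420.0, -229.7, 454.9]
eef_rot: [-3.142, -0.005, 0.0]
wrist_force: [0.5, 0.6, -0.0]
width: 92.9
grip_force: 0.0
red_mid 0.59 [457.8, 26.7, 58.5, 146.4] err 0.095 [ 4.94532e+02 -4.49423e+02  1.22000e-01]
white_mid 0.81 [339.1, 57.8, 58.1, 135.2] err 0.062 [ 467.42  -324.208    6.503]
[(0.81, [0.7, 26.8, 149.7, 132.1])]
[ 94 130 167] [109 151 194]
[ 89 122 157] [ 90 123 158]
```

View pics/w10b.png

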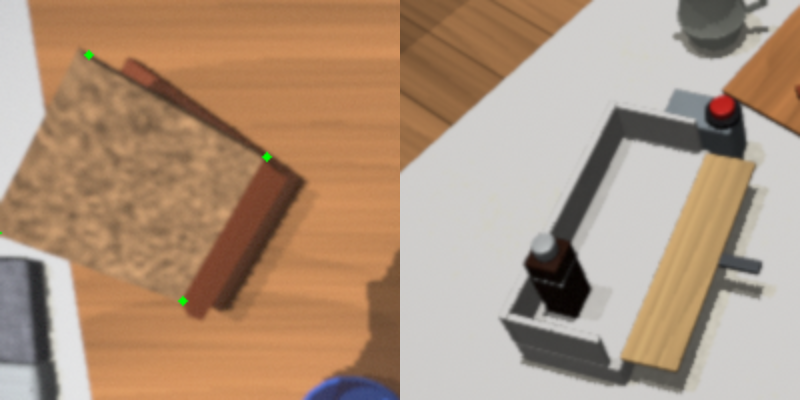

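The rest is where it was (predicted corners match) and the dark mill stands upright in the bin with the front down. One picture view remains, so I'll check numerically from here. Next is red.

```bash
python3 - <<'E'
from h import *
i=cv2.imread("pics/w10.png"); cv2.imwrite("pics/base_rest.png",i)  # reference picture for later registration
A,p=T(); go(down(.12),p); go(A,[495,-449.5,300]); go(A,[495,-449.5,203])
E
```

```text
slide [0. 0. 0.] dr [ 0.      0.     -0.0755] min rows 1
slide [0.1866 0.5499 0.3876] dr [0. 0. 0.] min rows 6
slide [0.1866 0.5499 0.6301] dr [0. 0. 0.] min rows 7
```

```bash
python3 -m inch '[{"slide":[0.0267,0.0786,0.0554],"dr":[0,0,0],"jaw":0},{"slide":[0.0267,0.0786,0.0554],"dr":[0,0,0],"jaw":0},{"slide":[0.0267,0.0786,0.0554],"dr":[0,0,0],"jaw":0},{"slide":[0.0267,0.0786,0.0554],"dr":[0,0,0],"jaw":0},{"slide":[0.0267,0.0786,0.0554],"dr":[0,0,0],"jaw":0},{"slide":[0.0267,0.0786,0.0554],"dr":[0,0,0],"jaw":0},{"slide":[0.0267,0.0786,0.0554],"dr":[0,0,0],"jaw":0},{"slide":[0,0,0],"dr":[0,0,-0.0755],"jaw":0},{"slide":[0,0,0.08],"dr":[0,0,0],"jaw":0},{"slide":[0,0,0.08],"dr":[0,0,0],"jaw":0},{"slide":[0,0,0.08],"dr":[0,0,0],"jaw":0},{"slide":[0,0,0],"dr":[0,0,0],"jaw":0}]' && python3 -m inch '[{"slide":[0,0,0],"dr":[0,0,0],"jaw":1},{"slide":[0,0,0],"dr":[0,0,0],"jaw":1},{"slide":[0,0,0],"dr":[0,0,0],"jaw":1},{"slide":[0,0,0],"dr":[0,0,0],"jaw":1},{"slide":[0,0,0],"dr":[0,0,0],"jaw":1},{"slide":[0,0,0],"dr":[0,0,0],"jaw":1},{"slide":[0,0,0],"dr":[0,0,0],"jaw":1},{"slide":[0,0,0],"dr":[0,0,0],"jaw":1},{"slide":[0,0,0],"dr":[0,0,0],"jaw":1}]' 40
```

```text
time_s: 30.75
tool_pos: [494.5, -449.5, 200.7]
eef_rot: [-3.134, -0.188, 0.003]
wrist_force: [-0.0, -1.2, 0.4]
width: 92.9
grip_force: 0.0
time_s: 31.65
tool_pos: [494.8, -449.8, 204.0]
eef_rot: [3.136, 0.186, -0.0]
wrist_force: [0.1, 0.4, 0.7]
width: 39.7
grip_force: 39.8
```

```bash
python3 -m inch '[{"slide":[0,0,-0.05],"dr":[0,0,0],"jaw":1},{"slide":[0,0,-0.1],"dr":[0,0,0],"jaw":1},{"slide":[0,0,-0.1],"dr":[0,0,0],"jaw":1},{"slide":[0,0,-0.05],"dr":[0,0,0],"jaw":1},{"slide":[0,0,0],"dr":[0,0,-0.0878],"jaw":1},{"slide":[0,0,0],"dr":[0,0,-0.0878],"jaw":1},{"slide":[0,0,0],"dr":[0,0,-0.0878],"jaw":1},{"slide":[0,0,0],"dr":[0,0,-0.0878],"jaw":1},{"slide":[0,0,0],"dr":[0,0,-0.0878],"jaw":1},{"slide":[0,0,0],"dr":[0,0,-0.0878],"jaw":1},{"slide":[0,0,0],"dr":[0,0,0],"jaw":1}]' && python3 - <<'E'
from h import *
rest=[520,-10.6,.947]
R,p,g=lay_pose(rest); n=-R[:,2]
go(down(.947),p+n*80+[0,0,20]); print(T()[1],status.get_state()["width"])
for k in("side","top"):
    cam(k,f"pics/{k}11.png"); print(k,[(d["p"],d["bbox"]) for d in masks_of(k,"rest")][:1])
# compare rest patch with the picture at the start (both unobstructed)
for k,(x,y,w,h) in(("side",(235,240,55,55)),("top",(200,203,55,55))):
    a=cv2.imread(f"pics/{k}0.png"); b=cv2.imread(f"pics/{k}11.png")
    r=cv2.matchTemplate(b[y-15:y+h+15,x-15:x+w+15],a[y:y+h,x:x+w],cv2.TM_CCOEFF_NORMED); m=cv2.minMaxLoc(r); print(k,"shift px",np.array(m[3])-15,round(m[1],3),"unmoved",round(float(r[15,15]),3))
E
```

```text
time_s: 32.75
tool_pos: [494.7, -449.8, 323.5]
eef_rot: [-2.794, -1.435, 0.0]
wrist_force: [0.6, 0.3, -2.8]
width: 40.1
grip_force: 39.9
slide [ 0.431  -0.5893  0.0691] dr [-0.0004 -0.0001  0.001 ] min rows 6
[ 494.74631076 -449.77099284  323.5324471 ] 40.085547677342404
side [(0.64, [237.2, 243.7, 49.2, 45.3])]
top [(0.84, [206.3, 208.1, 39.7, 42.1])]
side shift px [-1  0] 0.975 unmoved 0.973
top shift px [ 0 -1] 0.971 unmoved 0.971
```

```bash
python3 -m inch '[{"slide":[0.0616,-0.0842,0.0099],"dr":[0,0,0],"jaw":1},{"slide":[0.0616,-0.0842,0.0099],"dr":[0,0,0],"jaw":1},{"slide":[0.0616,-0.0842,0.0099],"dr":[0,0,0],"jaw":1},{"slide":[0.0616,-0.0842,0.0099],"dr":[0,0,0],"jaw":1},{"slide":[0.0616,-0.0842,0.0099],"dr":[0,0,0],"jaw":1},{"slide":[0.0616,-0.0842,0.0099],"dr":[0,0,0],"jaw":1},{"slide":[0.0616,-0.0842,0.0099],"dr":[0,0,0],"jaw":1},{"slide":[0,0,0],"dr":[0,0.0834,0],"jaw":1},{"slide":[0,0,0],"dr":[0,0.0834,0],"jaw":1},{"slide":[0,0,0],"dr":[0,0.0834,0],"jaw":1},{"slide":[0,0,0],"dr":[0,0.0834,0],"jaw":1},{"slide":[0,0,0],"dr":[0,0.0834,0],"jaw":1},{"slide":[0,0,0],"dr":[0,0.0834,0],"jaw":1},{"slide":[0,0,0],"dr":[0,0,0],"jaw":1},{"slide":[0,0,0],"dr":[0,0,0],"jaw":1}]' && python3 - <<'E'
from h import *
rest=[520,-10.6,.947]
R,p,g=lay_pose(rest); go(R,p); print(status.get_state()["width"])
c=cam("wrist","pics/w12.png")
# how does the picture compare with the one taken at the same pose with the dark mill (w6)? position of the mill in the hand
for d in masks_of("wrist","red_mid")[:1]: print(d["p"],d["bbox"])
cam("side","pics/side12.png")
a=cv2.imread("pics/side0.png"); b=cv2.imread("pics/side12.png"); x,y,w,h=240,243,45,45
r=cv2.matchTemplate(b[y-15:y+h+15,x-15:x+w+15],a[y:y+h,x:x+w],cv2.TM_CCOEFF_NORMED); m=cv2.minMaxLoc(r); print("shift",np.array(m[3])-15,m[1])
E
```

```text
time_s: 34.45
tool_pos: [404.3, -172.3, 296.1]
eef_rot: [-2.335, -1.192, -0.961]
wrist_force: [0.0, 0.7, -2.4]
width: 39.8
grip_force: 39.9
slide [-0.0353 -0.0013  0.2349] dr [ 0.0005  0.0023 -0.0016] min rows 2
39.76193205981266
0.63 [228.0, 74.8, 108.9, 305.7]
shift [-1  0] 0.8767004013061523
```

```bash
python3 -m inch '[{"slide":[-0.0194,0,0.05],"dr":[0,0,0],"jaw":1},{"slide":[0,0,0.05],"dr":[0,0,0],"jaw":1},{"slide":[0,0,0.05],"dr":[0,0,0],"jaw":1},{"slide":[0,0,0.05],"dr":[0,0,0],"jaw":1},{"slide":[0,0,0.025],"dr":[0,0,0],"jaw":1},{"slide":[0,0,0],"dr":[0,0,0],"jaw":1}]' && python3 -m inch '[{"slide":[0,0,0.008],"dr":[0,0,0],"jaw":1},{"slide":[0,0,0],"dr":[0,0,0],"jaw":1}]' && python3 -m inch '[{"slide":[0,0,0.006],"dr":[0,0,0],"jaw":1},{"slide":[0,0,0],"dr":[0,0,0],"jaw":1}]' && python3 - <<'E'
from h import *
print(T()[0].T@status.get_state()["wrist_force"]); R,p,g=lay_pose([520,-10.6,.947]); go(R,p)
E
```

```text
time_s: 35.2
tool_pos: [438.6, -124.1, 226.5]
eef_rot: [-2.33, -1.194, -0.964]
wrist_force: [-0.6, 0.0, -2.7]
width: 39.8
grip_force: 39.9
time_s: 35.4
tool_pos: [439.8, -123.2, 225.3]
eef_rot: [-2.331, -1.193, -0.967]
wrist_force: [-0.2, -0.5, -2.7]
width: 39.8
grip_force: 39.9
time_s: 35.6
tool_pos: [441.0, -122.1, 224.5]
eef_rot: [-2.331, -1.194, -0.968]
wrist_force: [-4.1, -3.8, 7.1]
width: 39.9
grip_force: 39.9
[ 1.1794525  -1.14565534 -8.90011919]
slide [-0.0194 -0.0025 -0.0017] dr [ 0.0014 -0.0008  0.0002] min rows 1
```

Ramp contact. Now I'll slide down to the lip.

```bash
python3 -m inch '[{"slide":[-0.01,0,0],"dr":[0,0,0],"jaw":1},{"slide":[-0.005,0,0],"dr":[0,0,0],"jaw":1},{"slide":[0,0,0],"dr":[0,0,0],"jaw":1}]' && python3 -m inch '[{"slide":[-0.005,0,0],"dr":[0,0,0],"jaw":1},{"slide":[0,0,0],"dr":[0,0,0],"jaw":1}]' && python3 -m inch '[{"slide":[-0.004,0,0],"dr":[0,0,0],"jaw":1},{"slide":[0,0,0],"dr":[0,0,0],"jaw":1}]' && python3 - <<'E'
from h import *
print(T()[0].T@status.get_state()["wrist_force"])
E
```

```text
time_s: 35.9
tool_pos: [438.5, -125.7, 220.1]
eef_rot: [-2.331, -1.193, -0.969]
wrist_force: [-3.7, -3.4, 7.6]
width: 39.8
grip_force: 39.9
time_s: 36.1
tool_pos: [437.8, -126.7, 219.0]
eef_rot: [-2.33, -1.193, -0.97]
wrist_force: [-0.3, 0.2, 10.4]
width: 39.7
grip_force: 39.9
time_s: 36.3
tool_pos: [437.5, -127.2, 218.7]
eef_rot: [-2.328, -1.193, -0.973]
wrist_force: [1.7, 9.7, 16.1]
width: 40.0
grip_force: 39.9
[17.63278404 -4.23140247 -5.02421503]
```

```bash
python3 -m inch '[{"slide":[0.004,0,-0.001],"dr":[0,0,0],"jaw":1},{"slide":[0,0,0],"dr":[0,0,0],"jaw":0.3},{"slide":[0,0,0],"dr":[0,0,0],"jaw":0.2},{"slide":[0,0,0],"dr":[0,0,0],"jaw":0.2},{"slide":[0,0,0],"dr":[0,0,0],"jaw":0.2},{"slide":[0,0,-0.05],"dr":[0,0,0],"jaw":0.2},{"slide":[0,0,-0.1],"dr":[0,0,0],"jaw":0.2},{"slide":[0,0,-0.1],"dr":[0,0,0],"jaw":0},{"slide":[0,0,-0.1],"dr":[0,-0.0834,0],"jaw":0},{"slide":[0,0,-0.08],"dr":[0,-0.0834,0],"jaw":0},{"slide":[0,0,0],"dr":[0,-0.0834,0],"jaw":0},{"slide":[0,0,0],"dr":[0,-0.0834,0],"jaw":0},{"slide":[0,0,0],"dr":[0,-0.0834,0],"jaw":0},{"slide":[0,0,0],"dr":[0,-0.0834,0],"jaw":0},{"slide":[0,0,-0.1],"dr":[0,0,0],"jaw":0},{"slide":[0,0,-0.05],"dr":[0,0,0],"jaw":0},{"slide":[0,0,0],"dr":[0,0,0],"jaw":0}]' && python3 - <<'E'
from h import *
rest=[520,-10.6,.947]
R,p,g=regrip_pose(rest); a=-R[:,2]
go(down(.947),p+a*100+[0,0,86]); s=cam("side","pics/side13.png")
# expected silhouette of the parked mill in the side picture
r2=.5**.5; Y=yawm(.947); x=Y@[r2,0,r2]; n=Y@[-r2,0,r2]; M=np.c_[x,np.cross(n,x),n]; ctr=np.array([520,-10.6,12])+Y@[-50,0,30]+x*60+n*20
e=render(s,MILL,M,ctr)
for d in masks_of("side","red_mid")[:2]: print(d["p"],d["bbox"],"iou with expected",iou(e,d["region"]))
b=cv2.boundingRect(e.astype(np.uint8)); print(b)
E
```

```text
time_s: 38.0
tool_pos: [368.1, -222.6, 404.9]
eef_rot: [2.793, 1.43, 0.003]
wrist_force: [-0.1, 0.5, -0.6]
width: 93.0
grip_force: 0.0
slide [ 1.1368 -0.0021  0.0118] dr [ 0.0024 -0.0001 -0.0004] min rows 10
0.62 [238.8, 237.0, 40.4, 29.9] iou with expected 0.7917594654788419
0.19 [245.5, 297.0, 61.5, 51.9] iou with expected 0.0
(238, 234, 48, 32)
```

```bash
python3 -m inch '[{"slide":[0.0947,0,0],"dr":[0,0,0],"jaw":0},{"slide":[0.0947,0,0],"dr":[0,0,0],"jaw":0},{"slide":[0.0947,0,0],"dr":[0,0,0],"jaw":0},{"slide":[0.0947,0,0],"dr":[0,0,0],"jaw":0},{"slide":[0.0947,0,0],"dr":[0,0,0],"jaw":0},{"slide":[0.0947,0,0],"dr":[0,0,0],"jaw":0},{"slide":[0.0947,0,0],"dr":[0,0,0],"jaw":0},{"slide":[0.0947,0,0],"dr":[0,0,0],"jaw":0},{"slide":[0.0947,0,0],"dr":[0,0,0],"jaw":0},{"slide":[0.0947,0,0],"dr":[0,0,0],"jaw":0},{"slide":[0.0947,0,0],"dr":[0,0,0],"jaw":0},{"slide":[0.0947,0,0],"dr":[0,0,0],"jaw":0},{"slide":[0,0,0],"dr":[0,-0.0834,0],"jaw":0},{"slide":[0,0,0],"dr":[0,-0.0834,0],"jaw":0},{"slide":[0,0,0],"dr":[0,-0.0834,0],"jaw":0},{"slide":[0,0,0],"dr":[0,-0.0834,0],"jaw":0},{"slide":[0,0,0],"dr":[0,-0.0834,0],"jaw":0},{"slide":[0,0,0],"dr":[0,-0.0834,0],"jaw":0},{"slide":[0,0,0],"dr":[0,0,0],"jaw":0},{"slide":[0,0,0],"dr":[0,0,0],"jaw":0}]'
cat > pre.py <<'E'
import sys
from h import *
name=sys.argv[1]; rest=[520,-10.6,.947]
R,p,g=regrip_pose(rest); go(R,p)
c=cam("wrist","pics/pre_%s.png"%name)
Y=yawm(rest[2]); r2=.5**.5; x=Y@[r2,0,r2]; n=Y@[-r2,0,r2]; M=np.c_[x,np.cross(n,x),n]; ctr=np.array([rest[0],rest[1],12])+Y@[-50,0,30]+x*60+n*20
e=render(c,MILL,M,ctr); print("expected",cv2.boundingRect(e.astype(np.uint8)))
for d in masks_of("wrist",name)[:2]: print(d["p"],d["bbox"],"iou",round(iou(e,d["region"]),3))
k=proj(c,ctr+x*82)[0]; print("knob end expected",k)
i=c["color"].astype(int); u0,v0=int(k[0]),int(k[1]); w=i[v0-30:v0+30,u0-30:u0+30]; m=(w.min(2)>90)&(w.max(2)-w.min(2)<30)
v,u=np.nonzero(m); print("knob seen",len(u),u.mean()+u0-30,v.mean()+v0-30) if len(u) else None
E
python3 pre.py red_mid
```

```text
time_s: 40.1
tool_pos: [634.0, 146.2, 400.7]
eef_rot: [2.332, 1.195, -0.965]
wrist_force: [-0.1, 0.6, -0.6]
width: 93.2
grip_force: 0.0
slide [ 0.1524 -0.0017  0.4029] dr [-0.0008 -0.0011  0.0004] min rows 4
expected (254, 101, 53, 54)
0.74 [352.9, 261.3, 34.2, 34.4] iou 0.0
0.62 [254.8, 97.2, 54.5, 56.9] iou 0.826
knob end expected [279.80958421 128.512214  ]
knob seen 945 283.22116402116404 126.15132275132277
```

```bash
python3 -m inch '[{"slide":[0.0772,0.001,0.05],"dr":[0,0,0],"jaw":0},{"slide":[0.0772,0.001,0.05],"dr":[0,0,0],"jaw":0},{"slide":[0,0,0.06],"dr":[0,0,0],"jaw":0},{"slide":[0,0,0.06],"dr":[0,0,0],"jaw":0},{"slide":[0,0,0.06],"dr":[0,0,0],"jaw":0},{"slide":[0,0,0.06],"dr":[0,0,0],"jaw":0},{"slide":[0,0,0.06],"dr":[0,0,0],"jaw":0},{"slide":[0,0,0],"dr":[0,0,0],"jaw":0},{"slide":[0,0,0],"dr":[0,0,0],"jaw":1},{"slide":[0,0,0],"dr":[0,0,0],"jaw":1},{"slide":[0,0,0],"dr":[0,0,0],"jaw":1},{"slide":[0,0,0],"dr":[0,0,0],"jaw":1},{"slide":[0,0,0],"dr":[0,0,0],"jaw":1},{"slide":[0,0,0],"dr":[0,0,0],"jaw":1},{"slide":[0,0,0],"dr":[0,0,0],"jaw":1},{"slide":[0,0,0],"dr":[0,0,0],"jaw":1},{"slide":[0,0,0],"dr":[0,0,0],"jaw":1},{"slide":[0,0,0],"dr":[0,0,0],"jaw":1}]' 40
```

```text
time_s: 42.0
tool_pos: [593.8, 89.2, 245.3]
eef_rot: [2.331, 1.193, -0.966]
wrist_force: [0.4, -0.0, -0.6]
width: 39.7
grip_force: 39.9
```

Gripped. I'll lift it, turn it upright and move over the bin.

```bash
python3 -m inch '[{"slide":[-0.03,0,-0.03],"dr":[0,0,0],"jaw":1},{"slide":[-0.07,0,-0.07],"dr":[0,0,0],"jaw":1},{"slide":[-0.07,0,-0.07],"dr":[0,0,0],"jaw":1},{"slide":[-0.07,0,-0.07],"dr":[0,0,0],"jaw":1},{"slide":[-0.07,0,-0.07],"dr":[0,0,0],"jaw":1},{"slide":[0,0,0],"dr":[0,0.0834,0],"jaw":1},{"slide":[0,0,0],"dr":[0,0.0834,0],"jaw":1},{"slide":[0,0,0],"dr":[0,0.0834,0],"jaw":1},{"slide":[0,0,0],"dr":[0,0.0834,0],"jaw":1},{"slide":[0,0,0],"dr":[0,0.0834,0],"jaw":1},{"slide":[0,0,0],"dr":[0,0.0834,0],"jaw":1},{"slide":[0,0,0],"dr":[0,0,0.0792],"jaw":1},{"slide":[0,0,0],"dr":[0,0,0.0792],"jaw":1},{"slide":[0,0,0],"dr":[0,0,0.0792],"jaw":1},{"slide":[0,0,0],"dr":[0,0,0.0792],"jaw":1},{"slide":[0,0,0],"dr":[0,0,0.0792],"jaw":1},{"slide":[0,0,0],"dr":[0,0,0],"jaw":1},{"slide":[0,0,0],"dr":[0,0,0],"jaw":1}]' && python3 - <<'E'
from h import *
b=inbin(5,0); print(b); go(down(BY),[b[0],b[1],420]); go(down(BY),[b[0],b[1],316])
E
```

```text
time_s: 43.8
tool_pos: [593.6, 89.3, 421.4]
eef_rot: [3.099, 0.513, 0.001]
wrist_force: [0.5, -0.4, -3.3]
width: 39.9
grip_force: 40.0
[631.13825363 328.39654393  50.        ]
slide [ 0.2815 -0.5357  0.0035] dr [ 0.0002 -0.0002  0.002 ] min rows 5
slide [ 0.2814 -0.5358  0.2635] dr [ 0.0002 -0.0002  0.002 ] min rows 6
```

```bash
python3 -m inch '[{"slide":[0.0469,-0.0893,0],"dr":[0,0,0],"jaw":1},{"slide":[0.0469,-0.0893,0],"dr":[0,0,0],"jaw":1},{"slide":[0.0469,-0.0893,0],"dr":[0,0,0],"jaw":1},{"slide":[0.0469,-0.0893,0],"dr":[0,0,0],"jaw":1},{"slide":[0.0469,-0.0893,0],"dr":[0,0,0],"jaw":1},{"slide":[0.0469,-0.0893,0],"dr":[0,0,0],"jaw":1},{"slide":[0,0,0.05],"dr":[0,0,0],"jaw":1},{"slide":[0,0,0.05],"dr":[0,0,0],"jaw":1},{"slide":[0,0,0.05],"dr":[0,0,0],"jaw":1},{"slide":[0,0,0.05],"dr":[0,0,0],"jaw":1},{"slide":[0,0,0.03],"dr":[0,0,0],"jaw":1},{"slide":[0,0,0.015],"dr":[0,0,0],"jaw":1},{"slide":[0,0,0],"dr":[0,0,0],"jaw":1}]' && python3 -m inch '[{"slide":[0,0,0.01],"dr":[0,0,0],"jaw":1},{"slide":[0,0,0],"dr":[0,0,0],"jaw":1}]' && python3 -m inch '[{"slide":[0,0,0.007],"dr":[0,0,0],"jaw":1},{"slide":[0,0,0],"dr":[0,0,0],"jaw":1}]'
```

```text
time_s: 45.1
tool_pos: [632.3, 328.3, 322.4]
eef_rot: [3.1, 0.508, -0.001]
wrist_force: [-0.8, 1.1, -1.2]
width: 39.8
grip_force: 40.0
time_s: 45.3
tool_pos: [632.4, 328.3, 319.1]
eef_rot: [-3.1, -0.507, -0.001]
wrist_force: [0.3, -0.8, -2.4]
width: 40.0
grip_force: 40.0
time_s: 45.5
tool_pos: [632.3, 328.3, 315.8]
eef_rot: [3.1, 0.507, -0.0]
wrist_force: [0.5, -0.4, -2.9]
width: 40.1
grip_force: 40.0
```

```bash
python3 -m inch '[{"slide":[0,0,0.006],"dr":[0,0,0],"jaw":1},{"slide":[0,0,0],"dr":[0,0,0],"jaw":1}]' && python3 -m inch '[{"slide":[0,0,0.004],"dr":[0,0,0],"jaw":1},{"slide":[0,0,0],"dr":[0,0,0],"jaw":1}]'
```

```text
time_s: 45.7
tool_pos: [632.3, 328.5, 315.2]
eef_rot: [-3.1, -0.507, -0.003]
wrist_force: [-2.3, -0.1, 8.0]
width: 39.5
grip_force: 40.0
time_s: 45.9
tool_pos: [632.3, 328.5, 315.2]
eef_rot: [-3.099, -0.507, -0.005]
wrist_force: [-6.1, -1.9, 19.2]
width: 40.1
grip_force: 40.0
```

```bash
python3 -m inch '[{"slide":[0,0,-0.006],"dr":[0,0,0],"jaw":1},{"slide":[0,0,0],"dr":[0,0,0],"jaw":0.3},{"slide":[0,0,0],"dr":[0,0,0],"jaw":0.3},{"slide":[0,0,0],"dr":[0,0,0],"jaw":0.3},{"slide":[0,0,0],"dr":[0,0,0],"jaw":0.3},{"slide":[0,0,-0.05],"dr":[0,0,0],"jaw":0.3},{"slide":[0,0,-0.1],"dr":[0,0,0],"jaw":0.3},{"slide":[0,0,-0.1],"dr":[0,0,0],"jaw":0.2},{"slide":[0,0,-0.1],"dr":[0,0,0],"jaw":0},{"slide":[0,0,0],"dr":[0,0,0],"jaw":0}]' && python3 - <<'E'
from h import *
go(np.diag([1.,-1,-1]),[420,-230,455]); print(T()[1])
E
```

```text
time_s: 46.9
tool_pos: [632.0, 328.2, 461.1]
eef_rot: [-3.098, -0.506, -0.012]
wrist_force: [-0.2, -0.2, 0.6]
width: 84.2
grip_force: 0.0
slide [-0.9468  1.154   0.0064] dr [-0.0015 -0.0051  0.2063] min rows 12
[631.98669193 328.17240587 461.11992178]
```

```bash
python3 -m inch '[{"slide":[-0.0728,0.0888,0],"dr":[0,0,0],"jaw":0},{"slide":[-0.0728,0.0888,0],"dr":[0,0,0],"jaw":0},{"slide":[-0.0728,0.0888,0],"dr":[0,0,0],"jaw":0},{"slide":[-0.0728,0.0888,0],"dr":[0,0,0],"jaw":0},{"slide":[-0.0728,0.0888,0],"dr":[0,0,0],"jaw":0},{"slide":[-0.0728,0.0888,0],"dr":[0,0,0],"jaw":0},{"slide":[-0.0728,0.0888,0],"dr":[0,0,0],"jaw":0},{"slide":[-0.0728,0.0888,0],"dr":[0,0,0],"jaw":0},{"slide":[-0.0728,0.0888,0],"dr":[0,0,0],"jaw":0},{"slide":[-0.0728,0.0888,0],"dr":[0,0,0],"jaw":0},{"slide":[-0.0728,0.0888,0],"dr":[0,0,0],"jaw":0},{"slide":[-0.0728,0.0888,0],"dr":[0,0,0],"jaw":0},{"slide":[-0.0728,0.0888,0],"dr":[0,0,0],"jaw":0},{"slide":[0,0,0],"dr":[0,0,0.069],"jaw":0},{"slide":[0,0,0],"dr":[0,0,0.069],"jaw":0},{"slide":[0,0,0],"dr":[0,0,0.069],"jaw":0},{"slide":[0,0,0],"dr":[0,0,0],"jaw":0},{"slide":[0,0,0],"dr":[0,0,0],"jaw":0}]'
python3 - <<'E'
from h import *
print(T()[1]); c=cam("wrist","pics/w14.png")
for d in masks_of("wrist","white_mid")[:1]:
    e,q=fit_mill(c,d["region"]); print(d["p"],d["bbox"],"err",round(e,3),np.round(q,3))
print([(d["p"],d["bbox"]) for d in masks_of("wrist","rest")])
# rest: where do the reference cork corners' patches sit now?
a=cv2.imread("pics/base_rest.png"); b=cv2.imread("pics/w14.png")
for (u,v) in((45,27),(133,78),(91,150)):
    x0,y0=max(u-26,0),max(v-26,0); t=a[y0:y0+52,x0:x0+52]; X0,Y0=max(x0-40,0),max(y0-40,0)
    r=cv2.matchTemplate(b[Y0:y0+92,X0:x0+92],t,cv2.TM_CCOEFF_NORMED); m=cv2.minMaxLoc(r); print((u,v),"shift",m[3][0]+X0-x0,m[3][1]+Y0-y0,round(m[1],2))
s=cam("side","pics/side14.png"); 
B=yawm(BY); Mu=B@np.array([[0,0,1],[0,1,0],[-1,0,0]]).astype(float)
for n,y in(("dark_mid",90),("red_mid",0)):
    e=render(s,MILL,Mu,inbin(6,y,60))
    print(n,cv2.boundingRect(e.astype(np.uint8)),[(round(d["p"],2),d["bbox"],round(iou(e,d["region"]),2)) for d in masks_of("side",n)[:2]])
E
```

```text
time_s: 48.7
tool_pos: [420.5, -229.9, 454.1]
eef_rot: [-3.141, -0.004, 0.0]
wrist_force: [1.2, -0.1, -0.0]
width: 92.9
grip_force: 0.0
[ 420.4973374  -229.8867496   454.08237097]
0.64 [341.5, 56.8, 58.0, 136.1] err 0.082 [ 4.67713e+02 -3.23672e+02  2.25000e-01]
[(0.92, [1.9, 24.7, 148.8, 133.5])]
(45, 27) shift -1 0 0.99
(133, 78) shift -1 0 0.99
(91, 150) shift -1 0 1.0
dark_mid (101, 335, 37, 45) [(0.7, [101.0, 336.1, 32.7, 42.1], np.float64(0.86))]
red_mid (120, 301, 33, 45) [(0.64, [119.0, 303.4, 28.5, 40.5], np.float64(0.84))]
```

Both mills stand in the bin and the rest is in place. Next is white.

```bash
python3 - <<'E'
from h import *
A,p=T(); go(down(.223),p); go(A,[467.6,-323.8,203])
E
```

```text
slide [0. 0. 0.] dr [ 0.     0.    -0.142] min rows 2
slide [0.1177 0.2348 0.6282] dr [0. 0. 0.] min rows 6
```

```bash
python3 -m inch '[{"slide":[0.0294,0.0587,0.1],"dr":[0,0,0],"jaw":0},{"slide":[0.0294,0.0587,0.1],"dr":[0,0,0],"jaw":0},{"slide":[0.0294,0.0587,0.1],"dr":[0,0,0],"jaw":0},{"slide":[0.0294,0.0587,0.1],"dr":[0,0,0],"jaw":0},{"slide":[0,0,0],"dr":[0,0,-0.071],"jaw":0},{"slide":[0,0,0],"dr":[0,0,-0.071],"jaw":0},{"slide":[0,0,0.08],"dr":[0,0,0],"jaw":0},{"slide":[0,0,0.08],"dr":[0,0,0],"jaw":0},{"slide":[0,0,0.067],"dr":[0,0,0],"jaw":0},{"slide":[0,0,0],"dr":[0,0,0],"jaw":0}]' && python3 -m inch '[{"slide":[0,0,0],"dr":[0,0,0],"jaw":1},{"slide":[0,0,0],"dr":[0,0,0],"jaw":1},{"slide":[0,0,0],"dr":[0,0,0],"jaw":1},{"slide":[0,0,0],"dr":[0,0,0],"jaw":1},{"slide":[0,0,0],"dr":[0,0,0],"jaw":1},{"slide":[0,0,0],"dr":[0,0,0],"jaw":1},{"slide":[0,0,0],"dr":[0,0,0],"jaw":1},{"slide":[0,0,0],"dr":[0,0,0],"jaw":1},{"slide":[0,0,0],"dr":[0,0,0],"jaw":1}]' 40
```

```text
time_s: 50.0
tool_pos: [467.0, -323.6, 200.7]
eef_rot: [-3.12, -0.349, 0.004]
wrist_force: [0.1, 0.0, 1.4]
width: 92.9
grip_force: 0.0
time_s: 50.9
tool_pos: [467.5, -323.9, 203.6]
eef_rot: [3.122, 0.348, 0.0]
wrist_force: [-1.0, 0.3, 1.2]
width: 39.5
grip_force: 40.0
```

```bash
python3 -m inch '[{"slide":[0,0,-0.05],"dr":[0,0,0],"jaw":1},{"slide":[0,0,-0.1],"dr":[0,0,0],"jaw":1},{"slide":[0,0,-0.1],"dr":[0,0,0],"jaw":1},{"slide":[0,0,-0.05],"dr":[0,0,0],"jaw":1},{"slide":[0,0,0],"dr":[0,0,-0.0922],"jaw":1},{"slide":[0,0,0],"dr":[0,0,-0.0922],"jaw":1},{"slide":[0,0,0],"dr":[0,0,-0.0922],"jaw":1},{"slide":[0,0,0],"dr":[0,0,-0.0922],"jaw":1},{"slide":[0,0,0],"dr":[0,0,-0.0922],"jaw":1},{"slide":[0,0,0],"dr":[0,0,0],"jaw":1}]' && python3 - <<'E'
from h import *
R,p,g=lay_pose([520,-10.6,.947]); n=-R[:,2]
go(down(.947),p+n*80+[0,0,20])
cam("side","pics/side15.png"); cam("top","pics/top15.png")
for k,(x,y,w,h) in(("side",(235,240,55,55)),("top",(200,203,55,55))):
    a=cv2.imread(f"pics/{k}0.png"); b=cv2.imread(f"pics/{k}15.png")
    r=cv2.matchTemplate(b[y-25:y+h+25,x-25:x+w+25],a[y:y+h,x:x+w],cv2.TM_CCOEFF_NORMED); m=cv2.minMaxLoc(r); print(k,"shift px",np.array(m[3])-25,round(m[1],3))
E
```

```text
time_s: 51.9
tool_pos: [467.4, -323.9, 323.2]
eef_rot: [-2.794, -1.435, 0.0]
wrist_force: [-0.0, -0.2, -2.8]
width: 39.9
grip_force: 40.0
slide [ 0.2152 -0.3503  0.068 ] dr [-0.0004 -0.      0.0011] min rows 4
side shift px [-1  0] 0.978
top shift px [ 0 -1] 0.971
```

```bash
python3 -m inch '[{"slide":[0.043,-0.0701,0.0136],"dr":[0,0,0],"jaw":1},{"slide":[0.043,-0.0701,0.0136],"dr":[0,0,0],"jaw":1},{"slide":[0.043,-0.0701,0.0136],"dr":[0,0,0],"jaw":1},{"slide":[0.043,-0.0701,0.0136],"dr":[0,0,0],"jaw":1},{"slide":[0.043,-0.0701,0.0136],"dr":[0,0,0],"jaw":1},{"slide":[0,0,0],"dr":[0,0.0834,0],"jaw":1},{"slide":[0,0,0],"dr":[0,0.0834,0],"jaw":1},{"slide":[0,0,0],"dr":[0,0.0834,0],"jaw":1},{"slide":[0,0,0],"dr":[0,0.0834,0],"jaw":1},{"slide":[0,0,0],"dr":[0,0.0834,0],"jaw":1},{"slide":[0,0,0],"dr":[0,0.0834,0],"jaw":1},{"slide":[0,0,0],"dr":[0,0,0],"jaw":1},{"slide":[0,0,0],"dr":[0,0,0],"jaw":1}]' && python3 - <<'E'
from h import *
R,p,g=lay_pose([520,-10.6,.947]); go(R,p)
c=cam("wrist","pics/w16.png")
for d in masks_of("wrist","white_mid")[:1]: print(d["p"],d["bbox"])
cam("side","pics/side16.png")
a=cv2.imread("pics/side12.png"); b=cv2.imread("pics/side16.png"); x,y,w,h=240,243,45,45
r=cv2.matchTemplate(b[y-25:y+h+25,x-25:x+w+25],a[y:y+h,x:x+w],cv2.TM_CCOEFF_NORMED); m=cv2.minMaxLoc(r); print("shift vs red",np.array(m[3])-25,m[1])
E
```

```text
time_s: 53.3
tool_pos: [403.8, -172.4, 296.1]
eef_rot: [-2.335, -1.191, -0.961]
wrist_force: [-0.2, -0.0, -2.6]
width: 39.9
grip_force: 40.0
slide [-0.0346 -0.0006  0.2355] dr [ 0.0005  0.0023 -0.0022] min rows 2
0.88 [227.6, 75.9, 109.5, 300.1]
shift vs red [0 0] 0.9936851263046265
```

```bash
python3 -m inch '[{"slide":[-0.0194,0,0.05],"dr":[0,0,0],"jaw":1},{"slide":[0,0,0.05],"dr":[0,0,0],"jaw":1},{"slide":[0,0,0.05],"dr":[0,0,0],"jaw":1},{"slide":[0,0,0.05],"dr":[0,0,0],"jaw":1},{"slide":[0,0,0.025],"dr":[0,0,0],"jaw":1},{"slide":[0,0,0],"dr":[0,0,0],"jaw":1}]' && python3 -m inch '[{"slide":[0,0,0.008],"dr":[0,0,0],"jaw":1},{"slide":[0,0,0],"dr":[0,0,0],"jaw":1}]' && python3 -m inch '[{"slide":[0,0,0.006],"dr":[0,0,0],"jaw":1},{"slide":[0,0,0],"dr":[0,0,0],"jaw":1}]' && python3 - <<'E'
from h import *
print(T()[0].T@status.get_state()["wrist_force"]); R,p,g=lay_pose([520,-10.6,.947]); go(R,p)
E
```

```text
time_s: 54.05
tool_pos: [438.2, -124.3, 226.6]
eef_rot: [-2.33, -1.194, -0.963]
wrist_force: [0.3, -0.5, -1.1]
width: 39.8
grip_force: 40.0
time_s: 54.25
tool_pos: [439.4, -123.3, 225.4]
eef_rot: [-2.331, -1.193, -0.967]
wrist_force: [0.3, -0.7, -1.8]
width: 40.2
grip_force: 40.0
time_s: 54.45
tool_pos: [440.4, -122.1, 223.8]
eef_rot: [-2.331, -1.193, -0.967]
wrist_force: [-0.4, -1.1, -0.2]
width: 39.7
grip_force: 40.0
[-0.93717927  0.30241663 -0.71416932]
slide [-0.0177 -0.0013 -0.0024] dr [ 0.0011 -0.0005 -0.0002] min rows 1
```

```bash
python3 -m inch '[{"slide":[0,0,0.004],"dr":[0,0,0],"jaw":1},{"slide":[-0.01,0,0],"dr":[0,0,0],"jaw":1},{"slide":[-0.005,0,0],"dr":[0,0,0],"jaw":1},{"slide":[0,0,0],"dr":[0,0,0],"jaw":1}]' && python3 -m inch '[{"slide":[-0.005,0,0],"dr":[0,0,0],"jaw":1},{"slide":[0,0,0],"dr":[0,0,0],"jaw":1}]' && python3 -m inch '[{"slide":[-0.004,0,0],"dr":[0,0,0],"jaw":1},{"slide":[0,0,0],"dr":[0,0,0],"jaw":1}]' && python3 - <<'E'
from h import *
print(T()[0].T@status.get_state()["wrist_force"])
E
```

```text
time_s: 54.85
tool_pos: [439.0, -124.9, 219.7]
eef_rot: [-2.331, -1.193, -0.971]
wrist_force: [-2.7, -4.1, 12.7]
width: 39.6
grip_force: 40.0
time_s: 55.05
tool_pos: [438.5, -125.6, 218.9]
eef_rot: [-2.329, -1.193, -0.973]
wrist_force: [0.1, 4.5, 17.3]
width: 39.8
grip_force: 40.0
time_s: 55.25
tool_pos: [438.2, -126.2, 218.7]
eef_rot: [-2.326, -1.193, -0.975]
wrist_force: [2.7, 12.8, 24.5]
width: 39.5
grip_force: 40.0
[25.88234407 -5.2668151  -8.72591231]
```

Lip contact. Releasing, backing off and checking.

```bash
python3 -m inch '[{"slide":[0.006,0,-0.001],"dr":[0,0,0],"jaw":1},{"slide":[0,0,0],"dr":[0,0,0],"jaw":0.3},{"slide":[0,0,0],"dr":[0,0,0],"jaw":0.2},{"slide":[0,0,0],"dr":[0,0,0],"jaw":0.2},{"slide":[0,0,0],"dr":[0,0,0],"jaw":0.2},{"slide":[0,0,-0.05],"dr":[0,0,0],"jaw":0.2},{"slide":[0,0,-0.1],"dr":[0,0,0],"jaw":0.2},{"slide":[0,0,-0.1],"dr":[0,0,0],"jaw":0},{"slide":[0,0,-0.1],"dr":[0,-0.0834,0],"jaw":0},{"slide":[0,0,-0.08],"dr":[0,-0.0834,0],"jaw":0},{"slide":[0,0,0],"dr":[0,-0.0834,0],"jaw":0},{"slide":[0,0,0],"dr":[0,-0.0834,0],"jaw":0},{"slide":[0,0,0],"dr":[0,-0.0834,0],"jaw":0},{"slide":[0,0,0],"dr":[0,-0.0834,0],"jaw":0},{"slide":[0,0,-0.1],"dr":[0,0,0],"jaw":0},{"slide":[0,0,-0.05],"dr":[0,0,0],"jaw":0},{"slide":[0,0,0],"dr":[0,0,0],"jaw":0}]' && python3 - <<'E'
from h import *
rest=[520,-10.6,.947]
R,p,g=regrip_pose(rest); a=-R[:,2]
go(down(.947),p+a*100+[0,0,86]); s=cam("side","pics/side17.png")
r2=.5**.5; Y=yawm(.947); x=Y@[r2,0,r2]; n=Y@[-r2,0,r2]; M=np.c_[x,np.cross(n,x),n]; ctr=np.array([520,-10.6,12])+Y@[-50,0,30]+x*60+n*20
e=render(s,MILL,M,ctr)
for d in masks_of("side","white_mid")[:2]: print(d["p"],d["bbox"],"iou with expected",iou(e,d["region"]))
E
```

```text
time_s: 56.95
tool_pos: [368.7, -221.3, 404.4]
eef_rot: [2.794, 1.43, 0.003]
wrist_force: [-0.7, 1.0, -0.2]
width: 93.3
grip_force: 0.0
slide [ 1.1334 -0.0015  0.0105] dr [ 0.0023 -0.0001 -0.0004] min rows 10
0.71 [195.1, 270.5, 9.7, 7.1] iou with expected 0.0
0.64 [238.8, 234.5, 46.1, 30.6] iou with expected 0.8665207877461707
```

```bash
python3 -m inch '[{"slide":[0.0945,0,0],"dr":[0,0,0],"jaw":0},{"slide":[0.0945,0,0],"dr":[0,0,0],"jaw":0},{"slide":[0.0945,0,0],"dr":[0,0,0],"jaw":0},{"slide":[0.0945,0,0],"dr":[0,0,0],"jaw":0},{"slide":[0.0945,0,0],"dr":[0,0,0],"jaw":0},{"slide":[0.0945,0,0],"dr":[0,0,0],"jaw":0},{"slide":[0.0945,0,0],"dr":[0,0,0],"jaw":0},{"slide":[0.0945,0,0],"dr":[0,0,0],"jaw":0},{"slide":[0.0945,0,0],"dr":[0,0,0],"jaw":0},{"slide":[0.0945,0,0],"dr":[0,0,0],"jaw":0},{"slide":[0.0945,0,0],"dr":[0,0,0],"jaw":0},{"slide":[0.0945,0,0],"dr":[0,0,0],"jaw":0},{"slide":[0,0,0],"dr":[0,-0.0834,0],"jaw":0},{"slide":[0,0,0],"dr":[0,-0.0834,0],"jaw":0},{"slide":[0,0,0],"dr":[0,-0.0834,0],"jaw":0},{"slide":[0,0,0],"dr":[0,-0.0834,0],"jaw":0},{"slide":[0,0,0],"dr":[0,-0.0834,0],"jaw":0},{"slide":[0,0,0],"dr":[0,-0.0834,0],"jaw":0},{"slide":[0,0,0],"dr":[0,0,0],"jaw":0},{"slide":[0,0,0],"dr":[0,0,0],"jaw":0}]' && python3 pre.py white_mid
```

```text
time_s: 59.05
tool_pos: [634.0, 146.7, 400.2]
eef_rot: [2.332, 1.195, -0.965]
wrist_force: [0.4, -0.2, -0.0]
width: 93.2
grip_force: 0.0
slide [ 0.1507 -0.001   0.4027] dr [-0.0008 -0.0011  0.0004] min rows 4
expected (254, 102, 54, 54)
0.81 [260.0, 99.4, 49.0, 51.0] iou 0.815
knob end expected [280.1780167  129.45400182]
knob seen 2644 282.2375189107413 125.30446293494705
```

```bash
python3 -m inch '[{"slide":[0.0768,0.001,0.05],"dr":[0,0,0],"jaw":0},{"slide":[0.0768,0.001,0.05],"dr":[0,0,0],"jaw":0},{"slide":[0,0,0.06],"dr":[0,0,0],"jaw":0},{"slide":[0,0,0.06],"dr":[0,0,0],"jaw":0},{"slide":[0,0,0.06],"dr":[0,0,0],"jaw":0},{"slide":[0,0,0.06],"dr":[0,0,0],"jaw":0},{"slide":[0,0,0.06],"dr":[0,0,0],"jaw":0},{"slide":[0,0,0],"dr":[0,0,0],"jaw":0},{"slide":[0,0,0],"dr":[0,0,0],"jaw":1},{"slide":[0,0,0],"dr":[0,0,0],"jaw":1},{"slide":[0,0,0],"dr":[0,0,0],"jaw":1},{"slide":[0,0,0],"dr":[0,0,0],"jaw":1},{"slide":[0,0,0],"dr":[0,0,0],"jaw":1},{"slide":[0,0,0],"dr":[0,0,0],"jaw":1},{"slide":[0,0,0],"dr":[0,0,0],"jaw":1},{"slide":[0,0,0],"dr":[0,0,0],"jaw":1},{"slide":[0,0,0],"dr":[0,0,0],"jaw":1},{"slide":[0,0,0],"dr":[0,0,0],"jaw":1}]' 40
```

```text
time_s: 60.95
tool_pos: [593.7, 89.5, 245.1]
eef_rot: [2.331, 1.193, -0.966]
wrist_force: [1.3, 1.1, -0.2]
width: 40.0
grip_force: 40.0
```

```bash
python3 -m inch '[{"slide":[-0.03,0,-0.03],"dr":[0,0,0],"jaw":1},{"slide":[-0.07,0,-0.07],"dr":[0,0,0],"jaw":1},{"slide":[-0.07,0,-0.07],"dr":[0,0,0],"jaw":1},{"slide":[-0.07,0,-0.07],"dr":[0,0,0],"jaw":1},{"slide":[-0.07,0,-0.07],"dr":[0,0,0],"jaw":1},{"slide":[0,0,0],"dr":[0,0.0834,0],"jaw":1},{"slide":[0,0,0],"dr":[0,0.0834,0],"jaw":1},{"slide":[0,0,0],"dr":[0,0.0834,0],"jaw":1},{"slide":[0,0,0],"dr":[0,0.0834,0],"jaw":1},{"slide":[0,0,0],"dr":[0,0.0834,0],"jaw":1},{"slide":[0,0,0],"dr":[0,0.0834,0],"jaw":1},{"slide":[0,0,0],"dr":[0,0,0.0792],"jaw":1},{"slide":[0,0,0],"dr":[0,0,0.0792],"jaw":1},{"slide":[0,0,0],"dr":[0,0,0.0792],"jaw":1},{"slide":[0,0,0],"dr":[0,0,0.0792],"jaw":1},{"slide":[0,0,0],"dr":[0,0,0.0792],"jaw":1},{"slide":[0,0,0],"dr":[0,0,0],"jaw":1},{"slide":[0,0,0],"dr":[0,0,0],"jaw":1}]' && python3 - <<'E'
from h import *
b=inbin(5,-88); print(b); go(down(BY),[b[0],b[1],420]); go(down(BY),[b[0],b[1],316])
E
```

```text
time_s: 62.75
tool_pos: [593.5, 89.5, 421.1]
eef_rot: [3.099, 0.513, 0.001]
wrist_force: [0.2, 0.2, -2.5]
width: 39.8
grip_force: 40.0
[659.23742679 245.00328     50.        ]
slide [ 0.2808 -0.3149  0.0028] dr [ 0.0002 -0.0002  0.0021] min rows 4
slide [ 0.2808 -0.315   0.2628] dr [ 0.0002 -0.0002  0.0021] min rows 4
```

```bash
python3 -m inch '[{"slide":[0.0562,-0.063,0],"dr":[0,0,0],"jaw":1},{"slide":[0.0562,-0.063,0],"dr":[0,0,0],"jaw":1},{"slide":[0.0562,-0.063,0],"dr":[0,0,0],"jaw":1},{"slide":[0.0562,-0.063,0],"dr":[0,0,0],"jaw":1},{"slide":[0.0562,-0.063,0],"dr":[0,0,0],"jaw":1},{"slide":[0,0,0.05],"dr":[0,0,0],"jaw":1},{"slide":[0,0,0.05],"dr":[0,0,0],"jaw":1},{"slide":[0,0,0.05],"dr":[0,0,0],"jaw":1},{"slide":[0,0,0.05],"dr":[0,0,0],"jaw":1},{"slide":[0,0,0.03],"dr":[0,0,0],"jaw":1},{"slide":[0,0,0.015],"dr":[0,0,0],"jaw":1},{"slide":[0,0,0],"dr":[0,0,0],"jaw":1}]' && python3 -m inch '[{"slide":[0,0,0.01],"dr":[0,0,0],"jaw":1},{"slide":[0,0,0.006],"dr":[0,0,0],"jaw":1},{"slide":[0,0,0],"dr":[0,0,0],"jaw":1}]' && python3 -m inch '[{"slide":[0,0,0.005],"dr":[0,0,0],"jaw":1},{"slide":[0,0,0],"dr":[0,0,0],"jaw":1}]'
```

```text
time_s: 63.95
tool_pos: [660.1, 244.8, 322.1]
eef_rot: [3.1, 0.509, -0.001]
wrist_force: [0.3, -0.1, -1.8]
width: 39.3
grip_force: 40.0
time_s: 64.25
tool_pos: [660.1, 244.8, 316.1]
eef_rot: [-3.1, -0.507, -0.0]
wrist_force: [0.3, -0.1, -3.2]
width: 39.4
grip_force: 40.0
time_s: 64.45
tool_pos: [660.2, 244.9, 314.6]
eef_rot: [-3.1, -0.507, -0.002]
wrist_force: [0.9, 0.1, 0.3]
width: 39.6
grip_force: 40.0
```

```bash
python3 -m inch '[{"slide":[0,0,0.004],"dr":[0,0,0],"jaw":1},{"slide":[0,0,0],"dr":[0,0,0],"jaw":1}]' && python3 -m inch '[{"slide":[0,0,-0.003],"dr":[0,0,0],"jaw":1},{"slide":[0,0,0],"dr":[0,0,0],"jaw":0.3},{"slide":[0,0,0],"dr":[0,0,0],"jaw":0.3},{"slide":[0,0,0],"dr":[0,0,0],"jaw":0.3},{"slide":[0,0,0],"dr":[0,0,0],"jaw":0.3},{"slide":[0,0,-0.05],"dr":[0,0,0],"jaw":0.3},{"slide":[0,0,-0.1],"dr":[0,0,0],"jaw":0.3},{"slide":[0,0,-0.1],"dr":[0,0,0],"jaw":0.3},{"slide":[0,0,-0.1],"dr":[0,0,0],"jaw":0.5},{"slide":[0,0,0],"dr":[0,0,0],"jaw":0.5}]' && python3 - <<'E'
from h import *
t=inbin(-82-101.7,0,12.2); print("tab",t); v=inbin(-300,0); go(down(BY),[v[0],v[1],400]); print(v)
E
```

```text
time_s: 64.65
tool_pos: [660.2, 244.9, 314.6]
eef_rot: [-3.1, -0.507, -0.003]
wrist_force: [-3.9, -1.6, 12.6]
width: 39.5
grip_force: 40.0
time_s: 65.65
tool_pos: [659.8, 244.8, 460.5]
eef_rot: [-3.099, -0.507, -0.013]
wrist_force: [0.7, 0.8, 0.8]
width: 53.7
grip_force: 0.0
tab [452.31656156 268.14297604  62.2       ]
slide [-0.7651 -0.2204  0.1448] dr [ 0.     -0.0053 -0.0006] min rows 7
[342.10478208 231.00736424  50.        ]
```

```bash
python3 -m inch '[{"slide":[-0.1093,-0.0315,0],"dr":[0,0,0],"jaw":0.5},{"slide":[-0.1093,-0.0315,0],"dr":[0,0,0],"jaw":0.5},{"slide":[-0.1093,-0.0315,0],"dr":[0,0,0],"jaw":0.5},{"slide":[-0.1093,-0.0315,0],"dr":[0,0,0],"jaw":0.5},{"slide":[-0.1093,-0.0315,0.045],"dr":[0,0,0],"jaw":0.5},{"slide":[-0.1093,-0.0315,0.045],"dr":[0,0,0],"jaw":0.5},{"slide":[-0.1093,-0.0315,0.045],"dr":[0,0,0],"jaw":0.5},{"slide":[0,0,0],"dr":[0,0,0],"jaw":0.5},{"slide":[0,0,0],"dr":[0,0,0],"jaw":0.5}]' && python3 - <<'E'
from h import *
c=cam("wrist","pics/w18.png"); s=cam("side","pics/side18.png")
w=c["color"][:,:,::-1].copy(); t=inbin(-82-101.7,0,12.2)
k=proj(c,t)[0]; print(T()[1],"tab expected px",k)
g=c["color"].astype(int); u0,v0=int(k[0]),int(k[1])
cv2.circle(w,(u0,v0),3,(0,255,0),1)
sd=s["color"][220:420,40:240,::-1]
cv2.imwrite("pics/w18b.png",np.hstack([cv2.resize(w[0:280,140:420],(400,400)),cv2.resize(sd,(400,400))]))
B=yawm(BY); Mu=B@np.array([[0,0,1],[0,1,0],[-1,0,0]]).astype(float)
for n,y in(("dark_mid",90),("red_mid",0),("white_mid",-88)):
    e=render(s,MILL,Mu,inbin(6,y,60)); print(n,[(round(d["p"],2),d["bbox"],round(iou(e,d["region"]),2)) for d in masks_of("side",n)[:1]])
E
```

```text
time_s: 66.55
tool_pos: [341.3, 230.9, 399.8]
eef_rot: [-3.1, -0.508, -0.002]
wrist_force: [-0.2, -1.0, 0.5]
width: 46.6
grip_force: 0.0
[342.60209811 231.10175728 400.21609892] tab expected px [280.47592456  56.65267617]
dark_mid [(0.8, [98.8, 334.5, 36.8, 44.7], np.float64(0.88))]
red_mid [(0.95, [120.5, 300.4, 27.5, 44.0], np.float64(0.87))]
white_mid [(0.72, [137.5, 271.3, 28.7, 45.3], np.float64(0.85))]
```

View pics/w18b.png

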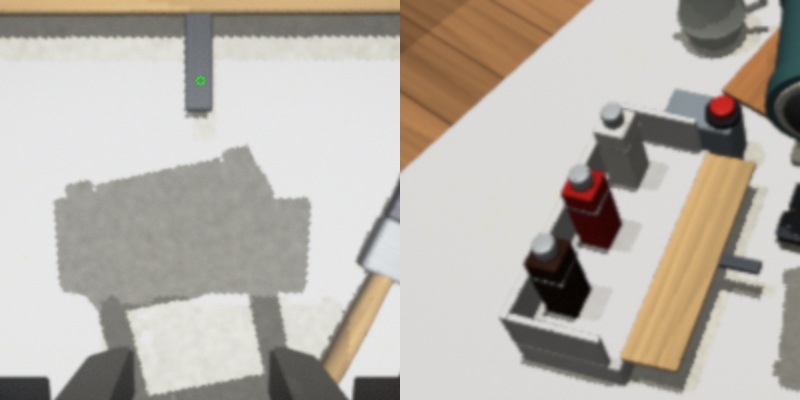

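All three mills stand upright, the front is down, and the tab sits at the predicted point (280,57 in the full frame). Moving onto the tab and planning the arc.

```bash
python3 -m inch '[{"slide":[0.0968,0,0.05],"dr":[0,0,0],"jaw":0.5},{"slide":[0.0968,0,0.05],"dr":[0,0,0],"jaw":0.5},{"slide":[0.0968,0,0.05],"dr":[0,0,0],"jaw":0.5},{"slide":[0,0,0.07],"dr":[0,0,0],"jaw":0.5},{"slide":[0,0,0.07],"dr":[0,0,0],"jaw":0.5},{"slide":[0,0,0.07],"dr":[0,0,0],"jaw":0.5},{"slide":[0,0,0.0675],"dr":[0,0,0],"jaw":0.5},{"slide":[0,0,0],"dr":[0,0,0],"jaw":0.5},{"slide":[0,0,0],"dr":[0,0,0],"jaw":1},{"slide":[0,0,0],"dr":[0,0,0],"jaw":1},{"slide":[0,0,0],"dr":[0,0,0],"jaw":1},{"slide":[0,0,0],"dr":[0,0,0],"jaw":1},{"slide":[0,0,0],"dr":[0,0,0],"jaw":1},{"slide":[0,0,0],"dr":[0,0,0],"jaw":1},{"slide":[0,0,0],"dr":[0,0,0],"jaw":1},{"slide":[0,0,0],"dr":[0,0,0],"jaw":1}]' 20 && cat > arc.py <<'E'
import sys
from h import *
H=inbin(-82,0,5); ph0,ph1,a0,a1,N=map(float,sys.argv[1:6]); N=int(N)
def pose(f):
    ph=ph0+(ph1-ph0)*f; al=a0+(a1-a0)*f
    R=down(BY)@Rn.from_rotvec([0,al,0]).as_matrix(); G=H+yawm(BY)@[-102*np.sin(ph),0,102*np.cos(ph)]
    return R,G-167*R[:,2]
A,p=pose(0); print("off start mm",(T()[0].T@(p-T()[1])).round(1))
for i in range(1,N+1):
    B,q=pose(i/N); d=A.T@(q-p)/400; w=Rn.from_matrix(A.T@B).as_rotvec()/(np.pi/2); print(i,d.round(4),w.round(4)); A,p=B,q
E
python3 arc.py 1.5 -0.2 0 0.785 17
```

```text
time_s: 68.4
tool_pos: [451.9, 269.0, 229.7]
eef_rot: [-3.097, -0.507, -0.002]
wrist_force: [-3.6, 13.3, 2.5]
width: 15.8
grip_force: 20.0
off start mm [0.1 0.9 0.5]
1 [-0.0162 -0.     -0.0249] [0.     0.0294 0.    ]
2 [-0.0125 -0.     -0.0241] [0.     0.0294 0.    ]
3 [-0.009   0.     -0.0229] [-0.      0.0294 -0.    ]
4 [-0.0057 -0.     -0.0212] [0.     0.0294 0.    ]
5 [-0.0027  0.     -0.019 ] [0.     0.0294 0.    ]
6 [-0.0001  0.     -0.0163] [ 0.      0.0294 -0.    ]
7 [ 0.0021  0.     -0.0134] [-0.      0.0294  0.    ]
8 [ 0.0039 -0.     -0.0101] [-0.      0.0294 -0.    ]
9 [ 0.0052  0.     -0.0066] [-0.      0.0294  0.    ]
10 [ 0.006 -0.    -0.003] [0.     0.0294 0.    ]
11 [ 0.0062 -0.      0.0007] [-0.      0.0294 -0.    ]
12 [0.0059 0.     0.0045] [0.     0.0294 0.    ]
13 [0.005  0.     0.0081] [-0.      0.0294 -0.    ]
14 [0.0037 0.     0.0115] [ 0.      0.0294 -0.    ]
15 [ 0.0018 -0.      0.0148] [-0.      0.0294  0.    ]
16 [-0.0005  0.      0.0177] [ 0.      0.0294 -0.    ]
17 [-0.0032 -0.      0.0202] [ 0.      0.0294 -0.    ]
```

```bash
python3 -m inch '[{"slide":[-0.0162,0,-0.0249],"dr":[0,0.0294,0],"jaw":1},{"slide":[-0.0125,0,-0.0241],"dr":[0,0.0294,0],"jaw":1},{"slide":[-0.009,0,-0.0229],"dr":[0,0.0294,0],"jaw":1},{"slide":[-0.0057,0,-0.0212],"dr":[0,0.0294,0],"jaw":1},{"slide":[-0.0027,0,-0.019],"dr":[0,0.0294,0],"jaw":1},{"slide":[0,0,-0.0163],"dr":[0,0.0294,0],"jaw":1},{"slide":[0.0021,0,-0.0134],"dr":[0,0.0294,0],"jaw":1},{"slide":[0.0039,0,-0.0101],"dr":[0,0.0294,0],"jaw":1},{"slide":[0,0,0],"dr":[0,0,0],"jaw":1}]' && python3 arc.py 0.7 -0.2 0.3694 0.785 9
```

```text
time_s: 69.3
tool_pos: [428.5, 261.2, 289.1]
eef_rot: [-2.987, -0.489, -0.562]
wrist_force: [-3.6, 15.3, -0.1]
width: 15.8
grip_force: 20.0
off start mm [0.3 1.  0.5]
1 [ 0.0052  0.     -0.0066] [-0.      0.0294 -0.    ]
2 [ 0.006 -0.    -0.003] [-0.      0.0294  0.    ]
3 [0.0062 0.     0.0007] [0.     0.0294 0.    ]
4 [ 0.0059 -0.      0.0045] [-0.      0.0294  0.    ]
5 [0.005  0.     0.0081] [ 0.      0.0294 -0.    ]
6 [ 0.0037 -0.      0.0115] [-0.      0.0294 -0.    ]
7 [ 0.0018 -0.      0.0148] [-0.      0.0294  0.    ]
8 [-0.0005  0.      0.0177] [ 0.      0.0294 -0.    ]
9 [-0.0032 -0.      0.0202] [-0.      0.0294 -0.    ]
```

Still holding with small forces. Finishing the arc.

```bash
python3 -m inch '[{"slide":[0.0052,0,-0.0066],"dr":[0,0.0294,0],"jaw":1},{"slide":[0.006,0,-0.003],"dr":[0,0.0294,0],"jaw":1},{"slide":[0.0062,0,0.0007],"dr":[0,0.0294,0],"jaw":1},{"slide":[0.0059,0,0.0045],"dr":[0,0.0294,0],"jaw":1},{"slide":[0.005,0,0.0081],"dr":[0,0.0294,0],"jaw":1},{"slide":[0.0037,0,0.0115],"dr":[0,0.0294,0],"jaw":1},{"slide":[0.0018,0,0.0148],"dr":[0,0.0294,0],"jaw":1},{"slide":[-0.0005,0,0.0177],"dr":[0,0.0294,0],"jaw":1},{"slide":[0,0,0],"dr":[0,0,0],"jaw":1}]' && python3 -m inch '[{"slide":[-0.0025,0,0.015],"dr":[0,0.025,0],"jaw":1},{"slide":[0,0,0],"dr":[0,0,0],"jaw":1}]' && python3 arc.py -0.2 -0.2 0.785 0.785 1
```

```text
time_s: 70.2
tool_pos: [452.1, 269.3, 282.9]
eef_rot: [-2.779, -0.455, -1.091]
wrist_force: [-5.8, 15.3, 16.3]
width: 15.5
grip_force: 20.0
time_s: 70.4
tool_pos: [455.3, 270.4, 278.1]
eef_rot: [-2.751, -0.451, -1.144]
wrist_force: [-5.0, 15.6, 17.1]
width: 16.0
grip_force: 20.0
off start mm [-3.2  1.2  3.8]
1 [0. 0. 0.] [0. 0. 0.]
```

```bash
python3 -m inch '[{"slide":[-0.002,0,0.006],"dr":[0,0.005,0],"jaw":1},{"slide":[0,0,0],"dr":[0,0,0],"jaw":1},{"slide":[0,0,0],"dr":[0,0,0],"jaw":0.6},{"slide":[0,0,0],"dr":[0,0,0],"jaw":0.6},{"slide":[0,0,0],"dr":[0,0,0],"jaw":0.6},{"slide":[0,0,0],"dr":[0,0,0],"jaw":0.6},{"slide":[0,0,-0.05],"dr":[0,0,0],"jaw":0.6},{"slide":[0,0,-0.1],"dr":[0,0,0],"jaw":0.6},{"slide":[0,0,-0.1],"dr":[0,0,0],"jaw":0.6},{"slide":[0,0,0],"dr":[0,0,0],"jaw":0.6},{"slide":[0,0,0],"dr":[0,0,0],"jaw":0.6},{"slide":[0,0,0],"dr":[0,0,0],"jaw":0.6},{"slide":[0,0,0],"dr":[0,0,0],"jaw":0.6}]' && python3 - <<'E'
from h import *
s=cam("side","pics/side19.png"); c=cam("wrist","pics/w19.png")
H=inbin(-82,0,5); B=yawm(BY)
def panel(th):  # th joint angle; outward from vertical = th-0.2
    a=th-.2; P=[]
    for r in(4,70):
        for y in(-140,140): P.append([-r*np.sin(a),y,r*np.cos(a)])
    return np.array(P)@B.T+H
d=masks_of("side","front"); print([(x["p"],x["bbox"]) for x in d[:2]])
for th in(0,.1,.2,.4,1.7):
    m=np.zeros((420,560),np.uint8); cv2.fillConvexPoly(m,cv2.convexHull(proj(s,panel(th)).round().astype(np.int32)),1)
    tb=proj(s,H+B@[-118*np.sin(th-.2),0,118*np.cos(th-.2)])[0]; print(th,cv2.boundingRect(m),[round(iou(m>0,x["region"]),2) for x in d[:2]],"tab",tb.round())
# closed reference: first side picture
a=cv2.imread("pics/side0.png"); b=cv2.imread("pics/side19.png")
print("front region diff vs start",np.abs(a.astype(int)-b)[270:405,140:200].mean(), "vs open", np.abs(cv2.imread("pics/side18.png").astype(int)-b)[270:405,140:200].mean())
x,y,w,h=130,270,70,135; r=cv2.matchTemplate(b[y-8:y+h+8,x-8:x+w+8],a[y:y+h,x:x+w],cv2.TM_CCOEFF_NORMED); m=cv2.minMaxLoc(r); print(np.array(m[3])-8,m[1],r[8,8])
Mu=B@np.array([[0,0,1],[0,1,0],[-1,0,0]]).astype(float)
for n,y in(("dark_mid",90),("red_mid",0),("white_mid",-88)):
    e=render(s,MILL,Mu,inbin(6,y,60)); print(n,[(round(d["p"],2),d["bbox"],round(iou(e,d["region"]),2)) for d in masks_of("side",n)[:1]])
E
```

```text
time_s: 71.7
tool_pos: [389.2, 246.8, 341.2]
eef_rot: [-2.759, -0.451, -1.14]
wrist_force: [0.1, 0.0, -0.8]
width: 37.0
grip_force: 0.0
[(0.58, [141.0, 281.3, 51.7, 118.6])]
0 (140, 280, 55, 118) [np.float64(0.65)] tab [158. 316.]
0.1 (143, 280, 52, 118) [np.float64(0.73)] tab [163. 317.]
0.2 (146, 280, 49, 118) [np.float64(0.52)] tab [167. 318.]
0.4 (151, 282, 47, 116) [np.float64(0.16)] tab [177. 321.]
1.7 (153, 296, 68, 110) [np.float64(0.0)] tab [220. 352.]
front region diff vs start 49.65679012345679 vs open 54.33650205761317
[5 1] 0.5682957172393799 0.4672476
dark_mid [(0.63, [101.4, 334.5, 30.2, 41.8], np.float64(0.86))]
red_mid [(0.94, [393.2, 133.7, 18.6, 48.7], np.float64(0.0))]
white_mid [(0.81, [137.6, 270.4, 27.5, 46.0], np.float64(0.84))]
```

```bash
python3 -m inch '[{"slide":[0.06,0,-0.06],"dr":[0,0,0],"jaw":0.6},{"slide":[0.06,0,-0.06],"dr":[0,-0.08,0],"jaw":0.6},{"slide":[0,0.1,-0.05],"dr":[0,-0.08,0],"jaw":0.6},{"slide":[0,0.1,0],"dr":[0,-0.08,0],"jaw":0.6},{"slide":[0,0.11,0],"dr":[0,-0.08,0],"jaw":0.6},{"slide":[0,0.11,0],"dr":[0,-0.08,0],"jaw":0.6},{"slide":[0,0.11,0],"dr":[0,-0.08,0],"jaw":0.6},{"slide":[0,0.11,0],"dr":[0,0,0],"jaw":0.6},{"slide":[0,0.11,0],"dr":[0,0,0],"jaw":0.6},{"slide":[0,0.11,0],"dr":[0,0,0],"jaw":0.6},{"slide":[0,0.11,0],"dr":[0,0,0],"jaw":0.6},{"slide":[0,0.11,0],"dr":[0,0,0],"jaw":0.6},{"slide":[0,0.11,0],"dr":[0,0,0],"jaw":0.6},{"slide":[0,0,0],"dr":[0,0,0],"jaw":0.6},{"slide":[0,0,0],"dr":[0,0,0],"jaw":0.6}]' && cat > chk.py <<'E'
from h import *
s=cam("side","pics/side20.png"); H=inbin(-82,0,5); B=yawm(BY); Mu=B@np.array([[0,0,1],[0,1,0],[-1,0,0]]).astype(float)
for n,y in(("dark_mid",90),("red_mid",0),("white_mid",-88)):
    e=render(s,MILL,Mu,inbin(6,y,60)); print(n,[(round(d["p"],2),d["bbox"],round(iou(e,d["region"]),2)) for d in masks_of("side",n)[:3]])
t=cam("top","pics/top20.png"); print("front top",[(round(d["p"],2),d["bbox"]) for d in masks_of("top","front")[:1]],"front_tab top",[(round(d["p"],2),d["bbox"]) for d in masks_of("top","front_tab")[:1]])
for k,(x,y,w,h) in(("top",(62,190,100,42)),("side",(140,290,45,100))):
    a=cv2.imread(f"pics/{k}0.png"); b=cv2.imread(f"pics/{k}20.png")
    r=cv2.matchTemplate(b[y-8:y+h+8,x-8:x+w+8],a[y:y+h,x:x+w],cv2.TM_CCOEFF_NORMED); m=cv2.minMaxLoc(r); print(k,"vs closed start: shift",np.array(m[3])-8,round(m[1],3),"in place",round(float(r[8,8]),3))
E
python3 chk.py
```

```text
time_s: 73.5
tool_pos: [528.8, -209.2, 425.7]
eef_rot: [-3.095, -0.503, -0.048]
wrist_force: [-0.2, 0.1, -0.3]
width: 37.1
grip_force: 0.0
dark_mid [(0.77, [97.7, 334.1, 35.2, 44.1], np.float64(0.89)), (0.67, [238.2, 244.4, 47.8, 43.5], np.float64(0.0))]
red_mid [(0.69, [121.2, 299.8, 28.2, 46.3], np.float64(0.84)), (0.21, [142.3, 283.2, 52.1, 113.2], np.float64(0.0))]
white_mid [(0.67, [135.4, 273.3, 29.6, 43.0], np.float64(0.85)), (0.34, [243.9, 298.1, 63.2, 51.7], np.float64(0.0))]
front top [(0.87, [63.4, 190.6, 101.3, 40.3])] front_tab top [(0.82, [59.2, 193.4, 99.9, 37.5])]
top vs closed start: shift [1 4] 0.659 in place 0.506
side vs closed start: shift [6 0] 0.702 in place 0.404
```

```bash
python3 - <<'E'
from h import *
def wood(f,roi):
    x,y,w,h=roi; hsv=cv2.cvtColor(cv2.imread(f)[y:y+h,x:x+w],cv2.COLOR_BGR2HSV).astype(int)
    return (hsv[...,0]>8)&(hsv[...,0]<28)&(hsv[...,1]>70)
for f in("side0","side20","side18"):
    m=wood(f"pics/{f}.png",(120,270,110,140)); print(f,m.sum(),[(r+270,(np.nonzero(m[r])[0][[0,-1]]+120).tolist()) for r in range(15,130,14) if m[r].any()])
for f in("top0","top20"):
    m=wood(f"pics/{f}.png",(50,180,115,60)); print(f,m.sum(),[(c+50,(np.nonzero(m[:,c])[0][[0,-1]]+180).tolist()) for c in range(15,112,12) if m[:,c].any()])
s=cam("side")
H=inbin(-82,0,5); B=yawm(BY)
for th in(0,.1,.2,.3): print(th,proj(s,np.array([[-r*np.sin(th-.2),y,r*np.cos(th-.2)] for y in(-140,0,140) for r in(70,)])@B.T+H).round(1).tolist())
t=cam("top")
for th in(0,.1,.2,.3): print(th,proj(t,np.array([[-r*np.sin(th-.2),y,r*np.cos(th-.2)] for y in(-140,0,140) for r in(70,)])@B.T+H).round(1).tolist())
E
```

```text
side0 2405 [(285, [181, 187]), (299, [176, 192]), (313, [170, 192]), (327, [165, 187]), (341, [157, 178]), (355, [151, 173]), (369, [145, 170]), (383, [138, 164]), (397, [148, 159])]
side20 2030 [(285, [186, 190]), (299, [181, 192]), (313, [175, 192]), (327, [171, 187]), (341, [120, 178]), (355, [120, 173]), (369, [120, 170]), (383, [144, 164]), (397, [149, 158])]
side18 3317 [(299, [192, 210]), (313, [186, 213]), (327, [180, 208]), (341, [175, 202]), (355, [122, 197]), (369, [120, 192]), (383, [157, 187]), (397, [151, 181])]
top0 1343 [(65, [219, 225]), (77, [216, 228]), (89, [212, 228]), (101, [208, 224]), (113, [204, 218]), (125, [200, 214]), (137, [196, 212]), (149, [192, 208])]
top20 1013 [(65, [183, 227]), (77, [188, 227]), (89, [217, 228]), (101, [212, 224]), (113, [208, 219]), (125, [204, 214]), (137, [200, 212]), (149, [196, 208])]
0 [[186.5, 279.5], [165.0, 327.5], [139.9, 383.7]]
0.1 [[189.0, 279.9], [167.7, 327.9], [142.8, 384.3]]
0.2 [[191.6, 280.3], [170.5, 328.5], [145.8, 385.0]]
0.3 [[194.2, 281.0], [173.3, 329.3], [148.8, 385.8]]
0 [[154.4, 191.7], [107.6, 207.6], [60.3, 223.6]]
0.1 [[155.0, 193.9], [108.1, 209.8], [60.8, 225.9]]
0.2 [[155.6, 196.1], [108.8, 212.0], [61.3, 228.1]]
0.3 [[156.4, 198.4], [109.5, 214.3], [62.0, 230.5]]
```

The panel edge sits 4–6 px off its closed line, so the hinge is at about 0.2 rad: nearly upright but not shut. I'll push it in from outside with closed fingers.

```bash
python3 - <<'E'
from h import *
a=inbin(-150,-45); print(a); go(down(BY),[a[0],a[1],426]); go(down(BY),[a[0],a[1],298])
E
```

```text
[498.6212864  236.25939943  50.        ]
slide [ 0.2832 -1.0763  0.0104] dr [ 0.0002 -0.0206 -0.0002] min rows 9
slide [ 0.2728 -1.0764  0.3302] dr [ 0.0002 -0.0206 -0.0002] min rows 10
```

```bash
python3 -m inch '[{"slide":[0,-0.1076,0],"dr":[0,-0.0206,0],"jaw":1},{"slide":[0.0273,-0.1076,0],"dr":[0,0,0],"jaw":1},{"slide":[0.0273,-0.1076,0],"dr":[0,0,0],"jaw":1},{"slide":[0.0273,-0.1076,0],"dr":[0,0,0],"jaw":1},{"slide":[0.0273,-0.1076,0],"dr":[0,0,0],"jaw":1},{"slide":[0.0273,-0.1076,0],"dr":[0,0,0],"jaw":1},{"slide":[0.0273,-0.1076,0],"dr":[0,0,0],"jaw":1},{"slide":[0.0273,-0.1076,0],"dr":[0,0,0],"jaw":1},{"slide":[0.0273,-0.1076,0],"dr":[0,0,0],"jaw":1},{"slide":[0.0273,-0.1076,0],"dr":[0,0,0],"jaw":1},{"slide":[0.0273,0,0],"dr":[0,0,0],"jaw":1},{"slide":[0,0,0],"dr":[0,0,0],"jaw":1}]' 10 && python3 - <<'E'
from h import *
A,p=T(); print((yawm(BY).T@(p-BIN)).round(1)); a=inbin(-150,-45); go(down(BY),[a[0],a[1],298])
E
```

```text
time_s: 75.15
tool_pos: [495.4, 235.4, 426.0]
eef_rot: [3.1, 0.51, -0.001]
wrist_force: [0.5, 0.6, 0.4]
width: 0.5
grip_force: 0.0
[-153.4  -44.8  376. ]
slide [0.0087 0.0004 0.32  ] dr [0.0001 0.0005 0.0008] min rows 3
```

```bash
python3 -m inch '[{"slide":[0.0087,0,0.08],"dr":[0,0,0],"jaw":1},{"slide":[0,0,0.08],"dr":[0,0,0],"jaw":1},{"slide":[0,0,0.08],"dr":[0,0,0],"jaw":1},{"slide":[0,0,0.08],"dr":[0,0,0],"jaw":1},{"slide":[0.05,0,0],"dr":[0,0,0],"jaw":1},{"slide":[0.05,0,0],"dr":[0,0,0],"jaw":1},{"slide":[0.02,0,0],"dr":[0,0,0],"jaw":1},{"slide":[0,0,0],"dr":[0,0,0],"jaw":1}]' && python3 -m inch '[{"slide":[0.02,0,0],"dr":[0,0,0],"jaw":1},{"slide":[0,0,0],"dr":[0,0,0],"jaw":1}]' && python3 -m inch '[{"slide":[0.015,0,0],"dr":[0,0,0],"jaw":1},{"slide":[0,0,0],"dr":[0,0,0],"jaw":1}]' && python3 - <<'E'
from h import *
A,p=T(); print((yawm(BY).T@(p-BIN)).round(1), A.T@status.get_state()["wrist_force"])
E
```

```text
time_s: 75.95
tool_pos: [544.4, 249.9, 298.2]
eef_rot: [3.101, 0.505, -0.001]
wrist_force: [-0.2, -0.2, 0.6]
width: 0.5
grip_force: 0.0
time_s: 76.15
tool_pos: [551.6, 253.1, 298.6]
eef_rot: [3.1, 0.506, 0.0]
wrist_force: [-0.9, 0.2, 1.0]
width: 0.4
grip_force: 0.0
time_s: 76.35
tool_pos: [557.4, 255.3, 298.4]
eef_rot: [-3.1, -0.507, 0.0]
wrist_force: [-0.1, 0.6, -0.4]
width: 0.5
grip_force: 0.0
[-88.3 -45.7 248.4] [ 0.11096123 -0.61173527  0.37298755]
```

```bash
python3 -m inch '[{"slide":[0.015,0,0],"dr":[0,0,0],"jaw":1},{"slide":[0,0,0],"dr":[0,0,0],"jaw":1}]' && python3 -m inch '[{"slide":[0.01,0,0],"dr":[0,0,0],"jaw":1},{"slide":[0,0,0],"dr":[0,0,0],"jaw":1}]' && python3 - <<'E'
from h import *
A,p=T(); print((yawm(BY).T@(p-BIN)).round(1), A.T@status.get_state()["wrist_force"])
cam("side","pics/side21.png")
def wood(f,roi):
    x,y,w,h=roi; hsv=cv2.cvtColor(cv2.imread(f)[y:y+h,x:x+w],cv2.COLOR_BGR2HSV).astype(int)
    return (hsv[...,0]>8)&(hsv[...,0]<28)&(hsv[...,1]>70)
for f in("side0","side20","side21"):
    m=wood(f"pics/{f}.png",(140,270,70,140)); print(f,[(r+270,(np.nonzero(m[r])[0][[0,-1]]+140).tolist()) for r in range(15,130,14) if m[r].any()])
E
```

```text
time_s: 76.55
tool_pos: [563.2, 257.2, 298.3]
eef_rot: [3.1, 0.507, -0.0]
wrist_force: [-0.3, 0.2, 0.3]
width: 0.3
grip_force: 0.0
time_s: 76.75
tool_pos: [566.5, 258.4, 298.1]
eef_rot: [3.1, 0.507, -0.004]
wrist_force: [-7.1, -1.9, 4.2]
width: 0.6
grip_force: 3.8
[-78.6 -45.7 248.1] [-7.35706713 -0.4288223  -4.19977162]
side0 [(285, [181, 187]), (299, [176, 192]), (313, [170, 192]), (327, [165, 187]), (341, [157, 178]), (355, [151, 173]), (369, [145, 170]), (383, [140, 164]), (397, [148, 159])]
side20 [(285, [186, 190]), (299, [181, 192]), (313, [175, 192]), (327, [171, 187]), (341, [163, 178]), (355, [157, 173]), (369, [150, 170]), (383, [144, 164]), (397, [149, 158])]
side21 [(285, [182, 182]), (299, [175, 192]), (313, [182, 193]), (327, [173, 187]), (341, [157, 179]), (355, [150, 173]), (369, [145, 170]), (383, [140, 164]), (397, [148, 159])]
```

The panel edge is back on its closed line, with 7 N against the stop. Backing off and checking.

```bash
python3 -m inch '[{"slide":[-0.02,0,0],"dr":[0,0,0],"jaw":1},{"slide":[-0.08,0,0],"dr":[0,0,0],"jaw":1},{"slide":[-0.1,0,0],"dr":[0,0,0],"jaw":1},{"slide":[0,0,-0.11],"dr":[0,0,0],"jaw":1},{"slide":[0,0,-0.11],"dr":[0,0,0],"jaw":1},{"slide":[0,0,-0.11],"dr":[0,0,0],"jaw":1},{"slide":[0,0.12,0],"dr":[0,0,0],"jaw":1},{"slide":[0,0.12,0],"dr":[0,0,0],"jaw":1},{"slide":[0,0.12,0],"dr":[0,0,0],"jaw":1},{"slide":[0,0.12,0],"dr":[0,0,0],"jaw":1},{"slide":[0,0.12,0],"dr":[0,0,0],"jaw":1},{"slide":[0,0.12,0],"dr":[0,0,0],"jaw":1},{"slide":[0,0.12,0],"dr":[0,0,0],"jaw":1},{"slide":[0,0.12,0],"dr":[0,0,0],"jaw":1},{"slide":[0,0.12,0],"dr":[0,0,0],"jaw":1},{"slide":[0,0,0],"dr":[0,0,0],"jaw":1},{"slide":[0,0,0],"dr":[0,0,0],"jaw":1}]' && python3 chk.py && python3 - <<'E'
from h import *
def wood(f,roi):
    x,y,w,h=roi; hsv=cv2.cvtColor(cv2.imread(f)[y:y+h,x:x+w],cv2.COLOR_BGR2HSV).astype(int)
    return (hsv[...,0]>8)&(hsv[...,0]<28)&(hsv[...,1]>70)
for f in("side0","side20"):
    m=wood(f"pics/{f}.png",(140,270,70,140)); print(f,[(r+270,(np.nonzero(m[r])[0][[0,-1]]+140).tolist()) for r in range(15,130,14) if m[r].any()])
for f in("top0","top20"):
    m=wood(f"pics/{f}.png",(50,190,115,50)); print(f,[(c+50,(np.nonzero(m[:,c])[0][[0,-1]]+190).tolist()) for c in range(15,112,12) if m[:,c].any()])
s=status.get_state(); print(s["time_s"],s["wrist_force"])
E
```

```text
time_s: 78.5
tool_pos: [628.2, -177.3, 429.9]
eef_rot: [-3.1, -0.504, 0.001]
wrist_force: [0.7, 0.8, 0.7]
width: 0.5
grip_force: 0.0
dark_mid [(0.74, [101.1, 334.6, 31.6, 43.8], np.float64(0.87))]
red_mid [(0.88, [118.1, 301.6, 29.0, 44.0], np.float64(0.87))]
white_mid [(0.91, [138.1, 272.9, 28.6, 41.8], np.float64(0.88)), (0.75, [170.8, 194.1, 52.3, 51.6], np.float64(0.0))]
front top [(0.92, [59.3, 191.0, 104.7, 40.7])] front_tab top [(0.63, [58.5, 189.9, 101.4, 40.9])]
top vs closed start: shift [0 0] 0.719 in place 0.719
side vs closed start: shift [1 0] 0.672 in place 0.669
side0 [(285, [181, 187]), (299, [176, 192]), (313, [170, 192]), (327, [165, 187]), (341, [157, 178]), (355, [151, 173]), (369, [145, 170]), (383, [140, 164]), (397, [148, 159])]
side20 [(285, [181, 187]), (299, [176, 192]), (313, [170, 192]), (327, [165, 187]), (341, [157, 178]), (355, [151, 173]), (369, [145, 170]), (383, [140, 164]), (397, [148, 159])]
top0 [(65, [219, 225]), (77, [216, 228]), (89, [212, 228]), (101, [208, 224]), (113, [204, 218]), (125, [200, 214]), (137, [196, 212]), (149, [192, 208])]
top20 [(65, [195, 225]), (77, [198, 228]), (89, [212, 228]), (101, [208, 225]), (113, [204, 218]), (125, [200, 214]), (137, [196, 212]), (149, [192, 208])]
78.85 [ 0.78528943  0.15023982 -0.03759592]
```

The front's outline now matches the closed picture from the start in both cameras, and all three mills stand in place. Handing in.

```bash
python3 -c "
from workcell import r
print(r.hand_in())"
```

```text
the job is handed in; nothing more can be done
None
```

I handed in the job: the dark, red and white mills stand upright in the bin, put away in that order, and the front is fully closed. It first stopped slightly open, so I pushed it shut; no verdict came back.

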